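# Pack a level scoop of bearing balls

### The job

First return every ball on the wooden inspection rest to the blue bin and stand the empty vial upright in the green ring. Then scoop up balls from the bin, draw the loaded scoop level beneath the strike bar so that anything above its rim is knocked back into the bin and three balls are left in a row, and tip that one level scoop into the vial so that it holds exactly three. Finish by hanging the scoop by its handle on the hook, with every other ball in the bin and the tape roll and glue pot left alone.

Things in the scene. Friction and masses are not known exactly. Their poses are not given: they have to be found in the camera images.
- bin: fixed blue steel bin, 283 x 170 mm; rims 90 to 115 mm, low end plate 110 mm high. In it a trough 35 mm wide: V floor (30 degree sides), upright walls to 32 mm above the valley line, then flanks rising 25 degrees to rims at y +-83 mm. Valley line along the bin's x axis, 275 mm long, falling 5 degrees to the -x end (near the robot); balls run there and lie in file. Origin: middle, at bench level
- valley_low (a point): low end of the bin's valley line, at the foot of the low end plate, 12 mm above the bench (24 mm at the middle of the bin)
- valley_high (a point): high end of the bin's valley line, at the foot of the high end plate, 36 mm above the bench
- strike (a point): point on the lower edge of the strike bar (at bin x -71, y +56, z 148 mm), where the scoop's middle should pass; axes = bin axes. The steel bar, 6 mm wide, 12 mm high, is level and parallel to the bin's x axis; it reaches from a post at the low end (bin x -140 mm, 24 mm wide, as high as the bar) to a free end at bin x -42 mm
- scoop: aluminium scoop, 0.16 kg, starts in the high half of the valley, lip to the low end, pitched 5 degrees nose down with it. Channel along its x axis, lip at -x. Its 30 degree V bottom, 27 mm wide outside, fits and slides along the valley. Inside it is 23 mm wide, from the back wall at x +32 mm to the lip's crest at x -29 mm, with a 22 mm high rim. Origin: on the keel (lowest line)
- scoop_handle (a point): middle of the black bar handle over the channel, at scoop x +8, z 87 mm, straight above the centre of mass (z 27 mm). The bar is 16 mm wide (y), 24 mm high (z 75 to 99 mm), from x -29 to +49 mm; a 12 mm wide post at x +36 to +49 mm carries it behind the back wall. Between rim (z 22) and bar (z 75 mm) the sides are open
- scoop_level (a point): middle of the scoop's rim plane, at scoop x +2, z 22 mm. Three 20 mm balls in file just fill the channel (centres at scoop x +22, +2, -18, z 13 mm); balls nested on top have centres near z 30 mm. To strike, this point passes sideways (along y) 4 to 7 mm under the strike bar's lower edge, the scoop level
- scoop_toe (a point): thin front edge of the scoop, at scoop x -46, z 1 mm; from it the outside of the lip slopes up to a crest 2 mm above the channel's floor at x -29 mm. Balls stay in while the scoop is pitched less than about 10 degrees nose down and run out over the lip from about 20 degrees
- vial: clear vial: heavy orange foot 60 mm across and 10 mm thick; tube 34 mm outside, 28 mm inside, from 10 to 76 mm height; then a funnel widening to 68 mm across at the top, 107 mm high. Inner floor at 14 mm. Three balls just fill the tube, centres about 24, 42 and 61 mm up. 0.25 kg. Origin: centre of the underside, z up; starts standing on the bench
- ring: green ring fixed to the bench, 86 mm outside, 72 mm bore, 20 mm high, open at the bottom so that the vial's foot stands on the bench inside it. Origin: centre, at bench level
- ball_rest: fixed wooden inspection rest, 180 x 44 x 25 mm, with four square seats of 10 mm in its top, 45 mm apart along its x axis. Origin: centre of the underside
- hook: steel hook stand, fixed; round foot of 100 mm diameter, post of 16 mm diameter and 220 mm high on the origin; an 8 mm thick prong runs level along the hook's -x axis for 108 mm, its centre line 200 mm up, then turns up to a tip 226 mm high at x -124 mm. The scoop's bar lies across the prong, at its middle, some 58 mm from the post's axis. Origin: centre of the foot
- hook_tip (a point): upturned tip of the hook, 222 mm above the bench
- tape: bystander: roll of black tape, 69 mm across, 19 mm high; leave alone
- glue: bystander: black glue pot, 42 mm across, 78 mm high; leave alone
- ball_1: steel bearing ball, 20 mm diameter, 33 g, low friction; origin at its centre; starts in the bin
- ball_2: steel bearing ball, 20 mm diameter, 33 g, low friction; origin at its centre; starts in the bin
- ball_3: steel bearing ball, 20 mm diameter, 33 g, low friction; origin at its centre; starts in the bin
- ball_4: steel bearing ball, 20 mm diameter, 33 g, low friction; origin at its centre; starts in the bin
- ball_5: steel bearing ball, 20 mm diameter, 33 g, low friction; origin at its centre; if present, starts on the inspection rest, centre 34 mm above the bench
- ball_6: steel bearing ball, 20 mm diameter, 33 g, low friction; origin at its centre; if present, starts on the inspection rest, centre 34 mm above the bench
- ball_7: steel bearing ball, 20 mm diameter, 33 g, low friction; origin at its centre; if present, starts on the inspection rest, centre 34 mm above the bench
- ball_8: steel bearing ball, 20 mm diameter, 33 g, low friction; origin at its centre; if present, starts on the inspection rest, centre 34 mm above the bench

How it is judged:
By the outcome, as a careful person would: the job done as asked, in the order asked, and still so for the second after the job is handed in, with the robot touching nothing.
Of ball_5, ball_6, ball_7, ball_8 only 2 to 4 are there at a start; the rules pass over those that are not, and their reading is None.
At some moment in a run one of vial may be knocked a few centimetres aside while the robot is not near it.
It also fails if it takes over 192 s, if anything falls off the work surface, if the arm or the gripper's body presses on something with over 40 N, if the wrist force passes 120 N, or if a joint passes its speed limit or range.

### The arm

A 6-joint arm with a two-finger parallel gripper is mounted at the origin on the work surface; the furniture and walls round the work are solid. World frame = base frame: x ahead of the robot, y to its left, z up, the work surface at z = 0. Lengths are in mm, angles in degrees, forces in N, time in s.
With the tool pointing down it reaches from about 325 to 775 mm from the base axis. Payload 9.3 kg.
Tool frame: the origin (TCP) lies on the centre line of the jaws, within the pads' length; the fingertips stand 14 mm ahead of it and the grasp point (between the pads) lies 5 mm behind it; z points along the fingers, y is the line along which they close (so a half turn about z gives the same grasp; the last joint's range is limited). The gripper opens to 85 mm and grips with 20 to 120 N. Pads are 22 mm wide; open, the fingers measure 114 mm over their backs; the gripper's body (76 mm by 85 mm) begins 54 mm behind the grasp point. The pads swing forward as they close: fully open they stand 13 mm farther back than shut.
Start: joints at [59.209, 14.817, 1.232, 76.415, 0, 81.257], TCP at [206.456, 509.777, 245.279] pointing down, gripper open.
Joint ranges: [-174.27, 174.27], [-52.1, 104.24], [-59.71, 78.15], [-110.17, 111.67], [-87.03, 83.33], [-180, 180]. Speed limits (degrees/s): [127.2, 127.2, 159.86, 180, 180, 180].

### API

Orientations are given as [roll, pitch, yaw] about the fixed x, y, z axes, in that order (R = Rz(yaw) Ry(pitch) Rx(roll)).
In Python, from bench import r gives the robot as it stands.
- The arm moves only by the shell command python3 jog.py 'ROWS' [FORCE]. ROWS is a JSON list of rows, 1 to 5 of them, each an object with the fields tx, ty, tz (the shift in mm), drx, dry, drz (a rotation vector in degrees), aperture (the finger opening in mm); a field left out counts as zero (the opening has to be given); each row is the pose to reach, as a shift and turn from the pose commanded when the command began, along the tool's axes at that moment; what a row does not reach only later rows make up. A row lasts 1/8 s, in which the tool goes at most 62.5 mm and 10.7 degrees, less where a joint would pass 70% of its speed; a pose out of reach is approached as far as the arm can. The fingers move at their own pace and stop on an object; FORCE is the grip in N (left out, the last holds). Time passes only in rows, so rows that do not move let the fingers close. It prints the time, the measured TCP pose, the force, the opening and the grip force at its end. Input that does not fit is refused with a message, and nothing moves.
- r.get_state(): the state, without advancing time (a new reading comes with each control period).
- r.snapshot(name): name is "scene" or "top" or "wrist"; returns the picture (420x560x3 uint8, red, green, blue); there is no depth.
- r.get_calibration(name): a dict with "intrinsics" (3x3 intrinsics, pixels), "position" and "attitude" of the camera in the world; the wrist camera has in their place "T_tool_cam" (4x4, takes a point from camera to tool coordinates, whose origin is the TCP and whose axes are the flange's). Camera axes: x right, y down, z forward; pixel columns grow to the right and rows downward; lengths in mm; the calibration is good to about 2 mm. The wrist camera is an equidistant fisheye: a pixel r from the principal point sees the ray r / f radians off the axis. A picture is of the moment at which its call begins: read the wrist's pose just before it. get_calibration takes no time and is no camera call.
- r.finish_job(): hands the job in; it is judged then, once.
The state is a dict: "t": time; "joint_positions": joint angles; "qvel": joint speeds; "joint_torque": joint torques, N m; "ee_pos": TCP position; "ee_rot": TCP orientation; "force": force on the tool from outside, world axes, zero at the start; "torque": the same for the moment, N m; "width": finger opening in mm; "grasp_force": force on a finger pad.
Only numpy, scipy, OpenCV 4.12 (cv2) and the standard library are available. Lean on these libraries where they do the work, as an engineer would, in place of code of your own. Each camera call takes 0.05 s, during which the arm holds its last target. There are 200 camera calls.

## Working session

There is one attempt and no reset: what is moved stays moved. The work goes in short steps, Python scripts to look and compute and a shell command to move; the robot and the scene stay as the last step left them, time stands still between calls to the robot, and variables do not carry over. Pictures are saved under pics/ and viewed, at most 14 in all, crops included, and the job is handed in when it is done.

```bash
ls; mkdir -p pics; python3 - <<'E'
from bench import r
import cv2, json
for n in ("scene","top","wrist"):
    im=r.snapshot(n); cv2.imwrite(f"pics/{n}0.png",im[:,:,::-1])
    print(n,{k:(v.tolist() if hasattr(v,'tolist') else v) for k,v in r.get_calibration(n).items()})
print(r.get_state())
a=[cv2.imread(f"pics/{n}0.png") for n in("scene","top")]
E
```

```text
bench.py
jog.py
pics
scene {'intrinsics': [[438.03204520981745, 0.0, 277.5044992058572], [0.0, 438.03204520981745, 215.40781079200306], [0.0, 0.0, 1.0]], 'position': [-175.64902225910626, -609.184137598847, 967.6670480281921], 'attitude': [-132.14670726223903, -0.2167725664917326, -50.87538797760916]}
top {'intrinsics': [[415.3696482243662, 0.0, 284.77592212793087], [0.0, 415.3696482243662, 214.38848321683656], [0.0, 0.0, 1.0]], 'position': [310.8330006151523, -35.74474381173466, 1219.0958537552017], 'attitude': [-169.03603845438917, 0.39833905691462423, -90.74031584095995]}
wrist {'intrinsics': [[325.19226210127806, 0.0, 281.34028083896004], [0.0, 325.19226210127806, 209.77524947407], [0.0, 0.0, 1.0]], 'T_tool_cam': [[-1.4922989349691693e-05, -0.9484090563309373, -0.3170493047567921, 80.89938721979725], [0.9999999574667575, -0.00010650308251859132, 0.0002715208580536331, 0.4103949469718149], [-0.00029127956902783015, -0.31704928721975445, 0.9484090175813698, -128.97900512401134], [0.0, 0.0, 0.0, 1.0]]}
{'t': 0.15, 'joint_positions': array([5.92080601e+01, 1.48430384e+01, 1.19894928e+00, 7.64150492e+01,
       1.37379361e-03, 8.12577835e+01]), 'qvel': array([-0.0200921 , -0.07323281,  0.14404087,  0.01919932, -0.0095209 ,
       -0.06317806]), 'joint_torque': array([ 2.78763699e-03, -5.55970109e+01,  3.44662750e+01,  1.13707903e-02,
       -1.49538582e-04, -8.81219790e-06]), 'ee_pos': array([206.35993605, 509.60202758, 244.8025315 ]), 'ee_rot': array([-1.79941758e+02, -1.03462063e-02,  1.57950271e+02]), 'force': array([-0.21954509,  0.83010791,  0.35793192]), 'torque': array([-0.05537563, -0.00986978, -0.03406146]), 'grasp_force': 0.0, 'width': 85.2257416024457}
```

View pics/top0.png

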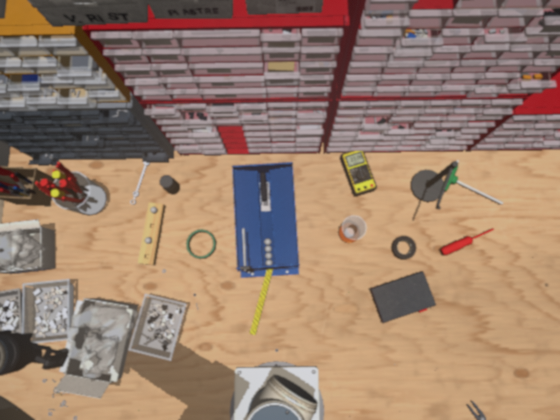

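View pics/scene0.png

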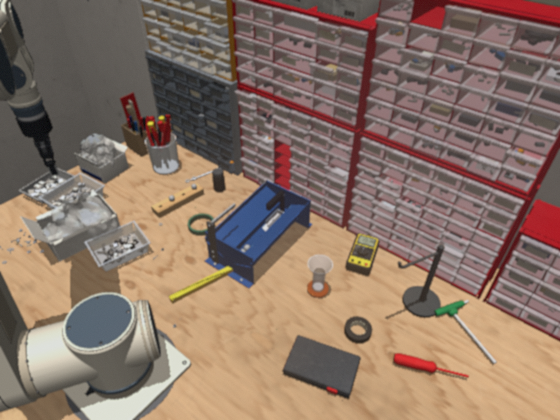

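Top view: bin at about cols 235-297, rows 165-275, with 4 balls near (268,252) and the scoop handle near (264,185). Rest near (152,235), ring (201,244), vial (350,229), hook foot (428,185), tape (403,247), glue (170,184). The scene view agrees. I'll zoom in next.

```bash
cat > h.py <<'E'
import numpy as np, cv2
from scipy.spatial.transform import Rotation as R
from scipy.optimize import least_squares
from bench import r
def rot(e): return R.from_euler('xyz',e,degrees=True).as_matrix()
def cam(n,st=None):
    c=r.get_calibration(n); K=np.array(c['intrinsics'])
    if n!='wrist': return K,rot(c['attitude']),np.array(c['position']),False
    st=st or r.get_state(); T=np.array(c['T_tool_cam']); Rt=rot(st['ee_rot'])
    return K,Rt@T[:3,:3],Rt@T[:3,3]+st['ee_pos'],True
def proj(c,P):
    K,Rc,p,f=c; v=(np.atleast_2d(P)-p)@Rc
    if f:
        rho=np.hypot(v[:,0],v[:,1]); th=np.arctan2(rho,v[:,2]); xy=v[:,:2]*(th/np.maximum(rho,1e-9))[:,None]
    else: xy=v[:,:2]/v[:,2:]
    return xy*K[0,0]+K[:2,2]
def ray(c,uv):
    K,Rc,p,f=c; xy=(np.array(uv,float)-K[:2,2])/K[0,0]
    if f:
        t=np.hypot(*xy); v=np.r_[xy*np.sin(t)/max(t,1e-9),np.cos(t)]
    else: v=np.r_[xy,1]
    v=Rc@v; return p,v/np.linalg.norm(v)
def onz(c,uv,z):
    p,v=ray(c,uv); return p+v*(z-p[2])/v[2]
def tri(obs):
    A=0;b=0
    for c,uv in obs:
        p,v=ray(c,uv); M=np.eye(3)-np.outer(v,v); A=A+M; b=b+M@p
    return np.linalg.solve(A,b)
def grab(n,name):
    st=r.get_state(); c=cam(n,st); im=r.snapshot(n)[:,:,::-1].copy(); cv2.imwrite(f'pics/{name}.png',im); return im,c
def crop(im,x0,y0,x1,y1,s,name,step=20):
    o=cv2.resize(im[y0:y1,x0:x1],None,fx=s,fy=s,interpolation=cv2.INTER_CUBIC)
    for x in range(-(-x0//step)*step,x1,step):
        cv2.line(o,(int((x-x0+.5)*s),0),(int((x-x0+.5)*s),6),(0,255,0),1); cv2.putText(o,str(x),(int((x-x0)*s)+2,14),0,.35,(0,255,0),1)
    for y in range(-(-y0//step)*step,y1,step):
        cv2.line(o,(0,int((y-y0+.5)*s)),(6,int((y-y0+.5)*s)),(0,255,0),1); cv2.putText(o,str(y),(8,int((y-y0)*s)+4),0,.35,(0,255,0),1)
    cv2.imwrite(f'pics/{name}.png',o); return o
def tool(dw,st=None):
    "world vector -> tool axes"
    st=st or r.get_state(); return np.round(rot(st['ee_rot']).T@np.array(dw),1)
E
python3 - <<'E'
from h import *
t=cv2.imread('pics/top0.png'); s=cv2.imread('pics/scene0.png')
crop(t,130,145,390,285,3,'t_a'); crop(s,145,155,345,305,4,'s_a')
E
```

```text
(no output)
```

View pics/t_a.png

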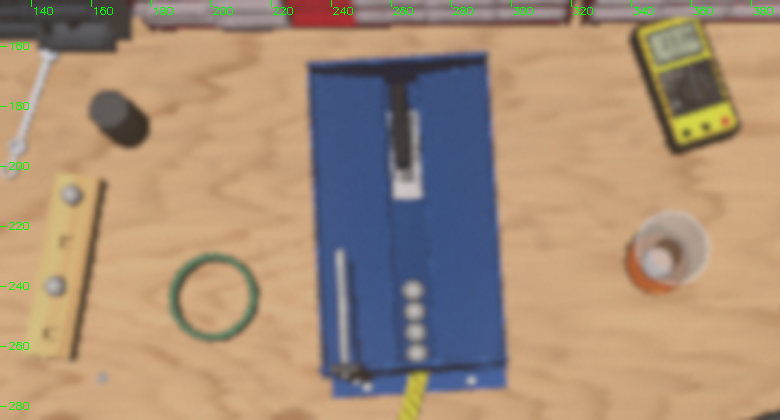

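View pics/s_a.png

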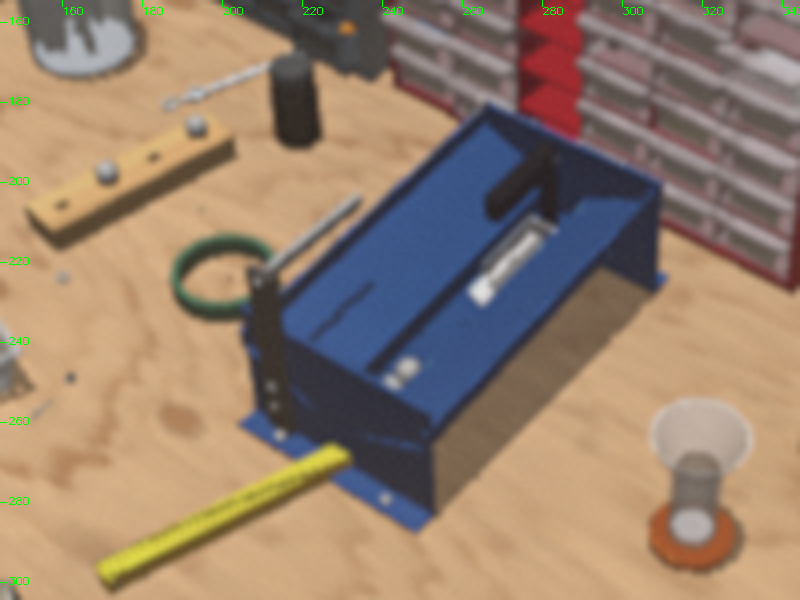

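Both zooms show two balls on the rest: top (153.5,209.5) and (148,240), scene (193.5,186.5) and (171.5,198). The four valley balls are at top (267,241) to (269,262). The strike bar's free end is at top (243.5,229), scene (235,204.5).

```bash
python3 - <<'E'
from h import *
np.set_printoptions(precision=1,suppress=True)
T=cam('top');S=cam('scene')
def q(n,a,b):print(n,tri([(T,a),(S,b)]))
X=lambda x,y:(130+x/3-.3,145+y/3-.3)
Y=lambda x,y:(145+x/4-.3,155+y/4-.3)
q('restA',X(71,195),Y(197,126)); q('restB',X(55,286),Y(107,171))
q('hole1',X(65,241),Y(153,156)); q('hole2',X(49,333),Y(62,204))
q('barfree',X(340,249),Y(360,198)); q('handle front',X(403,180),Y(492,206))
q('ring',X(214,297),Y(223,278)); q('vial rim',X(670,247),Y(700,437)); q('vialfoot',X(655,263),Y(695,537))
q('hooktip?',(441,208),(401,266))
q('bin c1',X(308,64),Y(489,104));q('bin c2',X(486,56),Y(660,185));q('bin c low',X(505,364),Y(432,432))
q('scoop lip',X(406,198),Y(482,293)); q('glue top',X(110,107),Y(291,65))
for i,y in enumerate((290,311,332,353)): print(onz(T,X(412+1.5*i,y),26-1.7*i))
E
```

```text
restA [559.5 352.3  36. ]
restB [470.  363.1  37.9]
hole1 [515.2 359.2  27.4]
hole2 [426.2 370.2  27.3]
barfree [482.8  78.2 155.5]
handle front [552.2  21.3 131.5]
ring [459.8 216.8  11.4]
vial rim [ 489.  -215.3  105.4]
vialfoot [ 490.6 -217.4    1.1]
hooktip? [ 514.3 -413.7  218.8]
bin c1 [663.6 112.6 114.9]
bin c2 [668.3 -51.8 115.9]
bin c low [388.7 -66.3  90.7]
scoop lip [550.8  26.1  43. ]
glue top [633.7 305.8  80.2]
[463.4  21.9  26. ]
[443.3  20.6  24.3]
[423.2  19.3  22.6]
[403.2  18.1  20.9]
```

```bash
cat >> h.py <<'E'
def near(dst,yaw=None,st=None):
    "tool shift and rz from the measured pose to world dst with tool pointing down at yaw"
    st=st or r.get_state(); Rt=rot(st['ee_rot']); d=Rt.T@(np.array(dst)-st['ee_pos'])
    w=None if yaw is None else R.from_matrix(Rt.T@rot([180,0,yaw])).as_rotvec(degrees=True).round(2)
    print('shift',d.round(1),'rotvec',w,'ee',st['ee_pos'].round(1),st['ee_rot'].round(1))
E
python3 - <<'E'
from h import *
np.set_printoptions(precision=1,suppress=True)
T=cam('top');S=cam('scene')
X=lambda x,y:(130+x/3-.3,145+y/3-.3)
Y=lambda x,y:(145+x/4-.3,155+y/4-.3)
M=[((141.5,85,115),X(308,64),Y(489,104)),((141.5,-85,115),X(486,56),Y(660,185)),((-141.5,-85,90),X(505,364),Y(432,432)),((-42,56,160),X(340,249),Y(360,198)),((-141.5,85,90),X(323,373),None)]
def f(p):
    o=[];W=lambda m:R.from_euler('z',p[2],degrees=True).apply(m)+[p[0],p[1],0]
    for m,a,b in M:
        o+=list(proj(T,W(m))[0]-a)
        if b: o+=list(proj(S,W(m))[0]-b)
    for i,y in enumerate((290,311,332,353)):
        q=onz(T,X(412+1.5*i,y),26-1.7*i)-[p[0],p[1],0]; q=R.from_euler('z',-p[2],degrees=True).apply(q); o.append(q[1]/3)
        
    return o
s=least_squares(f,[525,25,2],loss='soft_l1');print(s.x,np.array(f(s.x)))
near([545,353,140],173)
E
```

```text
[525.7  23.7   2.5] [-0.8  0.  -0.6 -0.3  1.1 -0.8  1.3  0.2  1.  -0.5 -0.7  0.6 -0.2  0.5
 -0.1 -0.9 -1.1  0.2  0.3  0.2  0.1 -0.1]
shift [-372.7  -17.9  104.8] rotvec [ -0.1  -0.  -15.1] ee [206.4 509.6 244.8] [-179.9   -0.   158. ]
```

```bash
python3 jog.py '[{"tx":-60,"ty":-3,"tz":15,"drz":-3,"aperture":85},{"tx":-120,"ty":-6,"tz":30,"drz":-6,"aperture":85},{"tx":-180,"ty":-9,"tz":50,"drz":-9,"aperture":85},{"tx":-240,"ty":-12,"tz":70,"drz":-12,"aperture":85},{"tx":-300,"ty":-15,"tz":90,"drz":-15,"aperture":85}]'; python3 - <<'E'
from h import *
near([530,356,140],173)
E
```

```text
t: 0.78
ee_pos: [478.4, 383.2, 155.3]
ee_rot: [180.0, -0.0, 173.1]
force: [-0.4, 1.3, 0.1]
width: 84.7
grasp_force: 0.0
shift [-54.6 -20.7  15.3] rotvec [ 0.   -0.01  0.05] ee [478.4 383.2 155.3] [180.   -0.  173.1]
```

```bash
python3 jog.py '[{"tx":-20,"ty":-10,"tz":5,"aperture":45},{"tx":-20,"ty":-20,"tz":5,"aperture":45},{"tx":-20,"ty":-20,"tz":5,"aperture":45}]'; python3 - <<'E'
from h import *
im,c=grab('wrist','w1'); crop(im,0,0,560,420,1.4,'w1g',40)
print(proj(c,[[559.5,352.3,34],[470,363,34]]))
E
```

```text
t: 1.15
ee_pos: [493.1, 361.9, 151.7]
ee_rot: [180.0, -0.0, 172.9]
force: [-0.3, 0.0, -0.3]
width: 45.1
grasp_force: 0.0
[[279.40313931 280.47247089]
 [278.67096236 179.60535241]]
```

View pics/w1g.png

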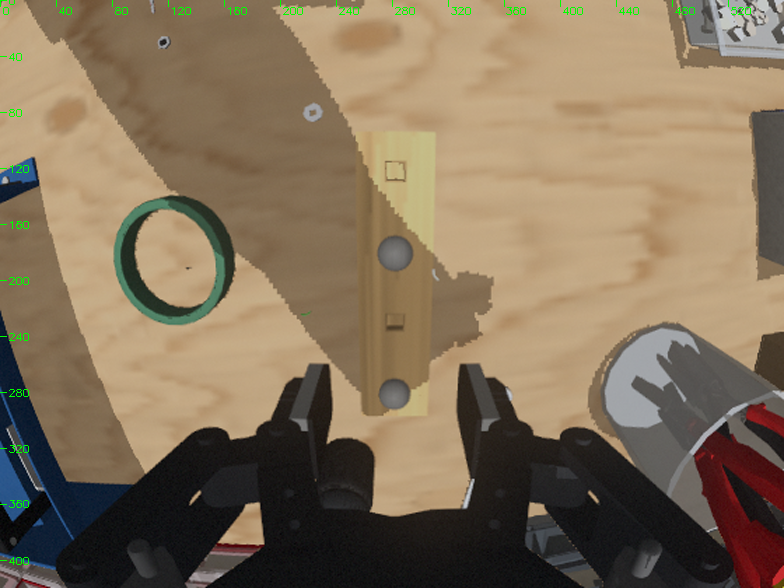

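Wrist view: the balls are at (281,281) and (281,181), within 2 px of prediction. The ring is centred at about (124,185).

```bash
python3 - <<'E'
from h import *
c=cam('wrist')
a=onz(c,(281.2,280.8),34);b=onz(c,(281.4,180.8),34);print(a,b,onz(c,(124,160),20), onz(c,(124,185),20))
near([a[0],a[1],80],173);near([a[0],a[1],40],173)
E
```

```text
[560.25121719 354.44099873  34.        ] [471.30320003 365.55766624  34.        ] [436.98858373 230.66945541  20.        ] [459.11920557 225.05122403  20.        ]
shift [-67.6   0.2  71.9] rotvec [ 0.04  0.02 -0.01] ee [493.1 362.4 151.9] [180.   0. 173.]
shift [-67.6   0.2 111.9] rotvec [ 0.04  0.02 -0.01] ee [493.1 362.4 151.9] [180.   0. 173.]
```

```bash
python3 jog.py '[{"tx":-35,"tz":20,"aperture":45},{"tx":-67.6,"ty":-0.5,"tz":50,"aperture":45},{"tx":-67.6,"ty":-0.5,"tz":75,"aperture":45},{"tx":-67.6,"ty":-0.5,"tz":95,"aperture":45},{"tx":-67.6,"ty":-0.5,"tz":111,"aperture":45}]' 20;  python3 jog.py '[{"aperture":45},{"aperture":12},{"aperture":12},{"aperture":12},{"aperture":12}]'
```

```text
t: 1.82
ee_pos: [560.3, 354.3, 39.9]
ee_rot: [180.0, 0.0, 173.0]
force: [0.8, -0.1, 0.8]
width: 45.1
grasp_force: 0.0
t: 2.45
ee_pos: [561.6, 353.4, 40.9]
ee_rot: [179.9, 0.1, 173.0]
force: [-0.4, 1.5, 5.7]
width: 18.1
grasp_force: 19.7
```

```bash
python3 jog.py '[{"tz":-30,"aperture":12},{"tz":-80,"aperture":12},{"tz":-130,"aperture":12},{"tz":-170,"aperture":12},{"tz":-190,"aperture":12}]';  python3 - <<'E'
from h import *
near([497,22.4,230],92.5)
im,c=grab('wrist','w2'); cv2.imwrite('pics/w2c.png',im[220:360,180:400])
E
```

```text
t: 3.08
ee_pos: [561.6, 353.1, 232.6]
ee_rot: [179.9, 0.1, 172.9]
force: [0.3, 0.7, -0.7]
width: 18.1
grasp_force: 19.7
shift [  23.5 -336.2    2.1] rotvec [1.600e-01 7.000e-02 8.044e+01] ee [561.6 353.1 232.6] [1.799e+02 1.000e-01 1.729e+02]
```

View pics/w2c.png

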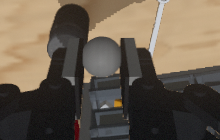

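The ball is held between the pads.

```bash
python3 jog.py '[{"tx":5,"ty":-50,"drz":10,"aperture":12},{"tx":9,"ty":-110,"drz":20,"aperture":12},{"tx":12,"ty":-170,"drz":30,"aperture":12},{"tx":16,"ty":-230,"drz":40,"aperture":12},{"tx":20,"ty":-290,"drz":50,"aperture":12}]'; python3 - <<'E'
from h import *
near([497,22.4,200],92.5);near([497,22.4,64],92.5)
E
```

```text
t: 3.75
ee_pos: [504.8, 66.0, 229.3]
ee_rot: [-180.0, -0.0, 122.6]
force: [1.0, -0.0, -0.2]
width: 17.9
grasp_force: 19.7
shift [-32.5 -30.1  29.3] rotvec [-0.05 -0.   30.13] ee [504.8  66.  229.3] [-180.    -0.   122.6]
shift [-32.5 -29.9 165.3] rotvec [-0.05 -0.   30.13] ee [504.8  66.  229.3] [-180.    -0.   122.6]
```

```bash
python3 jog.py '[{"tx":-16,"ty":-15,"drz":10,"aperture":12},{"tx":-32.5,"ty":-30,"drz":20,"aperture":12},{"tx":-32.5,"ty":-30,"tz":20,"drz":30,"aperture":12},{"tx":-32.5,"ty":-30,"tz":60,"drz":30,"aperture":12},{"tx":-32.5,"ty":-30,"tz":90,"drz":30,"aperture":12}]'; python3 - <<'E'
from h import *
near([497,22.4,64],92.5)
im,c=grab('wrist','w3'); crop(im,0,0,560,420,1.4,'w3g',40)
E
```

```text
t: 4.38
ee_pos: [497.4, 24.0, 138.0]
ee_rot: [-179.9, -0.0, 92.9]
force: [0.6, 0.1, -0.3]
width: 17.8
grasp_force: 19.7
shift [-1.6 -0.3 74. ] rotvec [-0.09 -0.    0.42] ee [497.4  24.  138. ] [-179.9   -0.    92.9]
```

View pics/w3g.png

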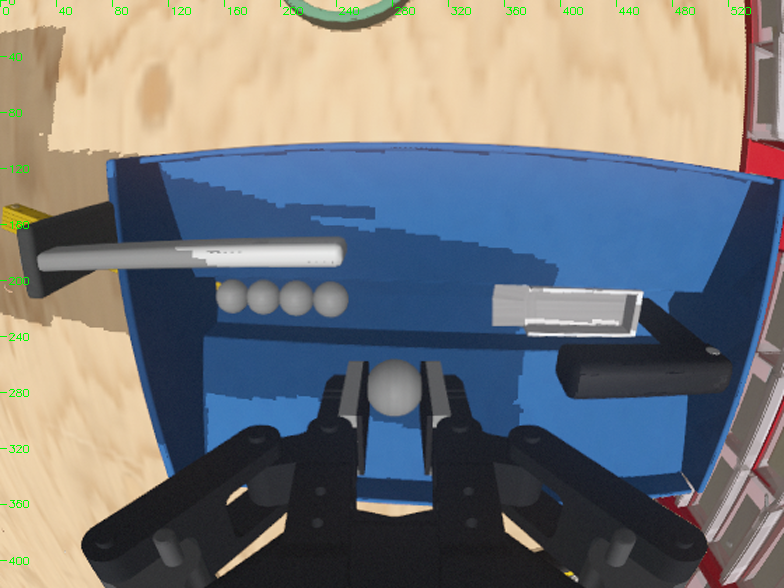

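```bash
python3 - <<'E'
from h import *
np.set_printoptions(precision=1,suppress=True)
c=cam('wrist')
for u in ((232,297),(263,297),(295.5,298),(330.5,299)):
    print('ball',onz(c,np.array(u)/1.4,26))
print('bar free top mid',onz(c,np.array((341,247))/1.4,160))
print('bar post end top',onz(c,np.array((40,259))/1.4,160))
print('handle front top/bot?',onz(c,np.array((566,347))/1.4,131),onz(c,np.array((570,396))/1.4,131))
print('lip toe',onz(c,np.array((493,285))/1.4,30),onz(c,np.array((494,325))/1.4,30))
print('high corner',onz(c,np.array((776,181))/1.4,115),'low corner',onz(c,np.array((110,160))/1.4,90))
print(r.get_state()['ee_pos'])
W=lambda m,p=(525.7,23.7,2.5):R.from_euler('z',p[2],degrees=True).apply(m)+[p[0],p[1],0]
for m in((-127.5,0,26),(-42,56,160),(141.5,85,115),(-141.5,85,90),(-42,56,160)): print(m,W(m),proj(c,W(m))*1.4)
E
python3 jog.py '[{"drz":-10,"aperture":12},{"drz":-20,"aperture":12},{"drz":-30,"aperture":12},{"drz":-40,"aperture":12},{"drz":-50,"aperture":12}]' ; python3 - <<'E'
from h import *
near([498,22.4,76],150)
E
```

```text
ball [402.5  19.7  26. ]
ball [421.6  20.7  26. ]
ball [440.7  21.1  26. ]
ball [460.7  21.6  26. ]
bar free top mid [481.3  82.  160. ]
bar post end top [388.7  76.4 160. ]
handle front top/bot? [553.5  45.6 131. ] [559.4  26.4 131. ]
lip toe [549.5  35.8  30. ] [553.   12.4  30. ]
high corner [652.8 114.6 115. ] low corner [369.4 102.2  90. ]
[495.8  24.3 134.7]
(-127.5, 0, 26) [398.3  18.1  26. ] [[225.6 299.1]]
(-42, 56, 160) [481.3  77.8 160. ] [[340.7 264.2]]
(141.5, 85, 115) [663.4 114.8 115. ] [[790.5 184.8]]
(-141.5, 85, 90) [380.6 102.4  90. ] [[130.5 157.9]]
(-42, 56, 160) [481.3  77.8 160. ] [[340.7 264.2]]
t: 5.05
ee_pos: [498.1, 24.1, 140.1]
ee_rot: [-180.0, -0.0, 143.3]
force: [0.2, 0.5, 0.1]
width: 18.5
grasp_force: 19.7
shift [-1.  -1.4 64.1] rotvec [-0.02 -0.02 -6.72] ee [498.1  24.1 140.1] [-180.    -0.   143.3]
```

```bash
python3 jog.py '[{"tx":-1,"ty":-1,"tz":20,"drz":-7,"aperture":12},{"tx":-1,"ty":-1.5,"tz":45,"drz":-7,"aperture":12},{"tx":-1,"ty":-1.5,"tz":60,"drz":-7,"aperture":12},{"tx":-1,"ty":-1.5,"tz":64,"drz":-7,"aperture":12},{"tx":-1,"ty":-1.5,"tz":64,"drz":-7,"aperture":12}]'; python3 jog.py '[{"aperture":12},{"aperture":34},{"aperture":34},{"tz":-20,"aperture":34},{"tz":-64,"aperture":45}]'; python3 jog.py '[{"aperture":45},{"aperture":45},{"aperture":45}]'; python3 - <<'E'
from h import *
print(r.get_state()['ee_pos']); im,c=grab('wrist','w4');print(r.get_state()['ee_pos']); crop(im,0,0,560,420,1.4,'w4g',40)
near([471.3,364,240],173)
E
```

```text
t: 5.68
ee_pos: [498.2, 22.4, 76.3]
ee_rot: [-180.0, -0.0, 150.0]
force: [-0.1, 0.4, 0.8]
width: 18.4
grasp_force: 19.7
t: 6.3
ee_pos: [497.1, 22.5, 139.6]
ee_rot: [-179.9, -0.2, 149.9]
force: [0.7, 0.1, -0.0]
width: 44.9
grasp_force: 0.0
t: 6.68
ee_pos: [497.6, 22.5, 139.1]
ee_rot: [-180.0, -0.1, 150.0]
force: [0.6, 0.4, 0.5]
width: 45.4
grasp_force: 0.0
[497.607922    22.46788044 139.10285935]
[497.62489943  22.44936065 139.11981029]
shift [ 194.   282.4 -100.8] rotvec [-2.000e-02 -1.000e-01 -2.305e+01] ee [497.6  22.4 139.1] [-1.800e+02 -1.000e-01  1.499e+02]
```

View pics/w4g.png

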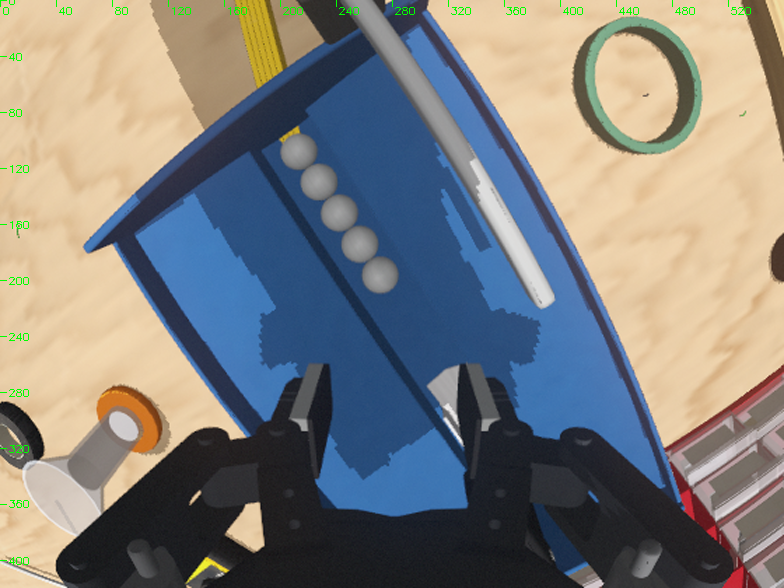

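Five balls lie in file in the trough, from (213,109) to (271,196), and the vial looks empty. The ring centre is near (456,61) and the bar's free end near (389,213).

```bash
python3 - <<'E'
from h import *
np.set_printoptions(precision=1,suppress=True)
c=cam('wrist')
for i,u in enumerate(((298,152),(319,182),(338,212),(359,244),(380,274))):
    print('ball',onz(c,np.array(u)/1.4,24+1.7*i))
print('bar',onz(c,np.array((543,303))/1.4,160),onz(c,np.array((380,22))/1.4,160), 'ring',onz(c,np.array((638,85))/1.4,15))
E
python3 jog.py '[{"tz":-40,"aperture":45},{"tz":-80,"aperture":45},{"tx":30,"ty":40,"tz":-100,"drz":-5,"aperture":45},{"tx":60,"ty":90,"tz":-100,"drz":-10,"aperture":45},{"tx":95,"ty":140,"tz":-100,"drz":-15,"aperture":45}]'; python3 jog.py '[{"tx":40,"ty":40,"drz":-3,"aperture":45},{"tx":80,"ty":80,"drz":-6,"aperture":45},{"tx":120,"ty":110,"drz":-8,"aperture":45}]';python3 - <<'E'
from h import *
near([471.3,364.5,140],173);near([471.3,364.5,40],173)
E
```

```text
ball [403.4  18.2  24. ]
ball [423.4  19.8  25.7]
ball [442.5  20.4  27.4]
ball [463.1  21.4  29.1]
ball [482.8  22.9  30.8]
bar [480.9  77.8 160. ] [399.8  75.9 160. ] ring [460.1 213.2  15. ]
t: 7.35
ee_pos: [486.0, 192.5, 239.7]
ee_rot: [-180.0, -0.0, 165.0]
force: [1.4, -0.7, 0.8]
width: 45.5
grasp_force: 0.0
t: 7.72
ee_pos: [397.5, 330.2, 239.1]
ee_rot: [-180.0, -0.1, 173.1]
force: [0.3, -0.4, 0.4]
width: 44.9
grasp_force: 0.0
shift [-69.2  43.1  99. ] rotvec [-0.04 -0.07  0.06] ee [397.5 330.2 239.1] [-1.800e+02 -1.000e-01  1.731e+02]
shift [-69.3  43.1 199. ] rotvec [-0.04 -0.07  0.06] ee [397.5 330.2 239.1] [-1.800e+02 -1.000e-01  1.731e+02]
```

```bash
python3 jog.py '[{"tx":-35,"ty":22,"tz":30,"aperture":45},{"tx":-69.3,"ty":43,"tz":70,"aperture":45},{"tx":-69.3,"ty":43,"tz":115,"aperture":45},{"tx":-69.3,"ty":43,"tz":155,"aperture":45},{"tx":-69.3,"ty":43,"tz":180,"aperture":45}]';  python3 jog.py '[{"tz":10,"aperture":45},{"tz":19,"aperture":45},{"tz":19,"aperture":30},{"tz":19,"aperture":12},{"tz":19,"aperture":12}]' 20; python3 jog.py '[{"aperture":12},{"aperture":12},{"tz":-30,"aperture":12},{"tz":-90,"aperture":12},{"tz":-150,"aperture":12}]'; python3 jog.py '[{"tz":-30,"aperture":12},{"tz":-40,"aperture":12}]'; python3 - <<'E'
from h import *
near([498,22.4,235],150)
E
```

```text
t: 8.35
ee_pos: [471.7, 362.1, 56.9]
ee_rot: [-179.9, -0.2, 173.0]
force: [-0.7, -0.6, 1.1]
width: 44.8
grasp_force: 0.0
t: 8.98
ee_pos: [473.2, 363.0, 41.9]
ee_rot: [179.9, 0.1, 173.0]
force: [0.4, 0.4, 1.2]
width: 18.3
grasp_force: 19.5
t: 9.6
ee_pos: [472.2, 362.4, 192.3]
ee_rot: [-179.9, -0.1, 173.0]
force: [1.8, 1.5, -0.4]
width: 18.0
grasp_force: 19.7
t: 9.85
ee_pos: [473.1, 362.9, 232.8]
ee_rot: [179.9, 0.1, 173.0]
force: [0.0, -0.1, -1.3]
width: 18.1
grasp_force: 19.7
shift [ -66.5 -334.8   -2.6] rotvec [ 0.1   0.1  22.95] ee [473.1 362.9 232.8] [1.799e+02 1.000e-01 1.730e+02]
```

```bash
python3 jog.py '[{"tx":-12,"ty":-50,"drz":5,"aperture":12},{"tx":-24,"ty":-112,"drz":10,"aperture":12},{"tx":-36,"ty":-172,"drz":15,"aperture":12},{"tx":-48,"ty":-234,"drz":20,"aperture":12},{"tx":-58,"ty":-290,"drz":23,"aperture":12}]';  python3 jog.py '[{"tx":-20,"ty":-30,"aperture":12},{"tx":-24,"ty":-38,"aperture":12},{"tx":-24,"ty":-38,"aperture":12},{"tx":-24,"ty":-38,"aperture":12}]';python3 - <<'E'
from h import *
near([498,22.4,76],150)
E
```

```text
t: 10.48
ee_pos: [494.0, 65.8, 229.5]
ee_rot: [-179.9, -0.1, 149.8]
force: [0.7, 0.1, -0.8]
width: 18.1
grasp_force: 19.7
t: 10.98
ee_pos: [496.3, 24.0, 230.7]
ee_rot: [-180.0, -0.0, 150.0]
force: [0.5, 0.4, -0.3]
width: 18.0
grasp_force: 19.7
shift [ -2.4  -0.5 154.7] rotvec [-0.   -0.05  0.02] ee [496.3  24.  230.7] [-180.   -0.  150.]
```

```bash
python3 jog.py '[{"tx":-2,"ty":-1,"tz":50,"aperture":12},{"tx":-2,"ty":-1,"tz":100,"aperture":12},{"tx":-2,"ty":-1,"tz":135,"aperture":12},{"tx":-2,"ty":-1,"tz":150,"aperture":12},{"tx":-2,"ty":-1,"tz":154,"aperture":12}]'; python3 jog.py '[{"aperture":12},{"aperture":34},{"aperture":34},{"tz":-20,"aperture":34},{"tz":-70,"aperture":45}]'; python3 jog.py '[{"tz":-50,"aperture":85},{"tz":-84,"aperture":85}]'; python3 - <<'E'
from h import *
near([500,-180,200],150)
E
```

```text
t: 11.6
ee_pos: [497.1, 22.2, 76.1]
ee_rot: [-180.0, -0.1, 150.1]
force: [-0.3, -0.3, 0.3]
width: 18.1
grasp_force: 19.7
t: 12.22
ee_pos: [496.6, 21.0, 146.6]
ee_rot: [-179.9, -0.2, 149.9]
force: [0.6, -0.3, 0.5]
width: 45.1
grasp_force: 0.0
t: 12.48
ee_pos: [498.0, 20.9, 233.9]
ee_rot: [179.9, 0.2, 149.9]
force: [0.7, 0.2, -0.7]
width: 78.9
grasp_force: 0.0
shift [-102.3 -172.9   34. ] rotvec [ 0.07  0.16 -0.06] ee [498.   20.9 233.9] [179.9   0.2 149.9]
```

```bash
python3 jog.py '[{"tx":-25,"ty":-42,"aperture":85},{"tx":-50,"ty":-84,"tz":8,"aperture":85},{"tx":-75,"ty":-126,"tz":20,"aperture":85},{"tx":-100,"ty":-170,"tz":34,"aperture":85},{"tx":-100,"ty":-170,"tz":34,"aperture":85}]'; python3 jog.py '[{"aperture":85},{"aperture":85}]'; python3 - <<'E'
from h import *
im,c=grab('wrist','w5'); crop(im,0,0,560,420,1.4,'w5g',40)
print(proj(c,[[489,-215,107],[490,-217,10]]))
t,_=grab('top','t5')
E
```

```text
t: 13.1
ee_pos: [498.6, -179.1, 196.1]
ee_rot: [-180.0, -0.1, 149.7]
force: [0.2, -0.3, -0.1]
width: 84.7
grasp_force: 0.0
t: 13.35
ee_pos: [499.3, -175.3, 197.6]
ee_rot: [180.0, 0.0, 150.0]
force: [-0.4, -0.2, 0.5]
width: 85.4
grasp_force: 0.0
[[227.02627867 233.35267913]
 [240.78557196 198.35294554]]
```

View pics/w5g.png

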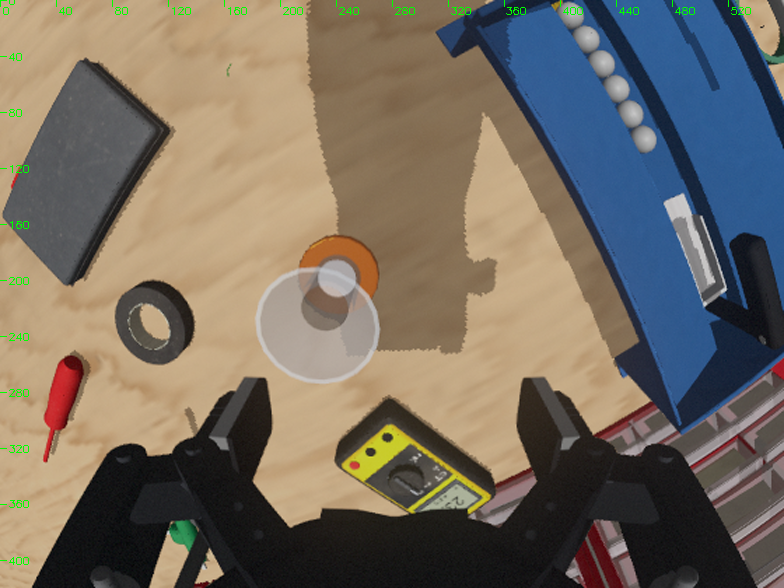

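Vial rim ellipse is centred at (227,232), as predicted. At least five balls are visible in the file, and the low plate partly hides it at the image edge.

```bash
python3 - <<'E'
from h import *
np.set_printoptions(precision=1,suppress=True)
c=cam('wrist')
for u in ((587,39),(602,64),(617,87),(631,113),(645,139)): print(onz(c,np.array(u)/1.4,29))
a=onz(c,(227.1,232.1),107); print(a, onz(c,np.array((338,275))/1.4,10))
near([a[0],a[1],150],150);near([a[0],a[1],95],150)
E
```

```text
[423.5  20.1  29. ]
[443.5  21.6  29. ]
[462.4  24.5  29. ]
[483.2  26.1  29. ]
[504.6  28.5  29. ]
[ 488.2 -214.3  107. ] [ 488.7 -215.3   10. ]
shift [ -9.8 -39.4  47.6] rotvec [0.  0.1 0. ] ee [ 499.4 -175.3  197.6] [180.    0.1 150. ]
shift [ -9.8 -39.4 102.6] rotvec [0.  0.1 0. ] ee [ 499.4 -175.3  197.6] [180.    0.1 150. ]
```

Six balls are in file (x 403 to 504, the first one hidden). Next is the vial.

```bash
python3 jog.py '[{"tx":-5,"ty":-20,"tz":20,"aperture":85},{"tx":-9.8,"ty":-39.4,"tz":45,"aperture":85},{"tx":-9.8,"ty":-39.4,"tz":50,"aperture":85},{"tx":-9.8,"ty":-39.4,"tz":75,"aperture":85},{"tx":-9.8,"ty":-39.4,"tz":95,"aperture":85}]';  python3 jog.py '[{"tz":8,"aperture":85},{"tz":8,"aperture":85},{"tz":8,"aperture":62},{"tz":8,"aperture":62},{"tz":8,"aperture":62}]' 40; python3 jog.py '[{"aperture":62},{"tz":-5,"aperture":62},{"tz":-20,"aperture":62},{"tz":-50,"aperture":62},{"tz":-60,"aperture":62}]'
```

```text
t: 14.08
ee_pos: [488.5, -214.4, 102.3]
ee_rot: [180.0, 0.1, 150.0]
force: [-0.1, -0.0, 1.0]
width: 85.1
grasp_force: 0.0
t: 14.7
ee_pos: [488.9, -215.8, 96.2]
ee_rot: [-180.0, 0.2, 150.0]
force: [-2.1, 0.5, 11.4]
width: 64.2
grasp_force: 41.1
t: 15.32
ee_pos: [488.6, -215.6, 156.2]
ee_rot: [-180.0, 0.2, 150.0]
force: [-0.1, 0.5, -3.3]
width: 63.5
grasp_force: 45.0
```

```bash
python3 jog.py '[{"tz":-40,"aperture":62},{"tz":-80,"aperture":62},{"tz":-110,"aperture":62},{"tz":-125,"aperture":62},{"tz":-130,"aperture":62}]'; python3 - <<'E'
from h import *
near([460,0,286],150)
near([460,214,286],150)
im,c=grab('scene','s6'); crop(im,230,130,400,330,3,'s6g')
E
```

```text
t: 15.95
ee_pos: [488.0, -215.3, 284.1]
ee_rot: [-180.0, 0.0, 150.0]
force: [-0.0, 0.1, -2.8]
width: 63.6
grasp_force: 45.4
shift [132.  172.3  -1.9] rotvec [-0.    0.01 -0.05] ee [ 488.  -215.3  284.1] [-180.    0.  150.]
shift [239.2 357.6  -1.9] rotvec [-0.    0.01 -0.05] ee [ 488.  -215.3  284.1] [-180.    0.  150.]
```

View pics/s6g.png

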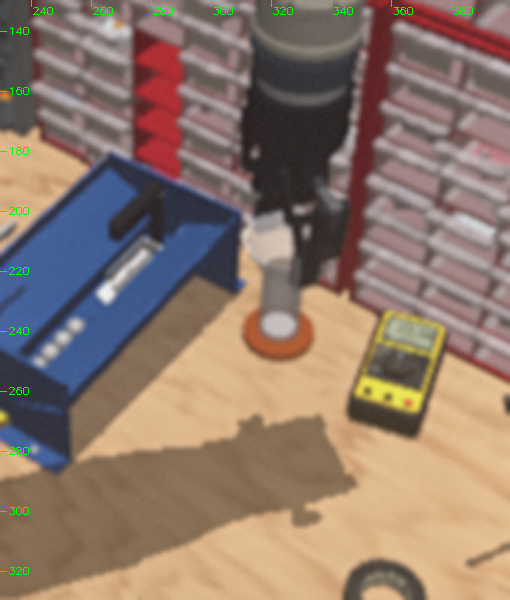

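The vial hangs upright in the gripper.

```bash
python3 jog.py '[{"tx":20,"ty":30,"aperture":62},{"tx":48,"ty":72,"aperture":62},{"tx":76,"ty":114,"aperture":62},{"tx":104,"ty":156,"aperture":62},{"tx":132,"ty":198,"aperture":62}]'; python3 jog.py '[{"tx":28,"ty":42,"aperture":62},{"tx":56,"ty":84,"aperture":62},{"tx":84,"ty":126,"aperture":62},{"tx":100,"ty":150,"aperture":62},{"tx":106,"ty":160,"aperture":62}]'; python3 jog.py '[{"tz":40,"aperture":62},{"tz":90,"aperture":62},{"tz":110,"aperture":62},{"tz":110,"aperture":62}]'; python3 - <<'E'
from h import *
near([460,215,176],150)
im,c=grab('wrist','w7'); crop(im,120,120,460,400,2.3,'w7g')
print(proj(c,[[460,215,20],[460,215,0]]))
E
```

```text
t: 16.62
ee_pos: [472.1, 23.8, 282.7]
ee_rot: [-180.0, -0.1, 149.9]
force: [1.2, 1.4, -2.8]
width: 63.9
grasp_force: 45.5
t: 17.25
ee_pos: [460.5, 215.2, 282.7]
ee_rot: [-179.9, -0.1, 150.1]
force: [-0.1, -1.1, -2.5]
width: 64.0
grasp_force: 45.6
t: 17.75
ee_pos: [460.3, 212.9, 172.2]
ee_rot: [-179.8, -0.2, 149.9]
force: [0.1, -0.3, -2.6]
width: 63.8
grasp_force: 45.8
shift [ 1.3  1.7 -3.8] rotvec [-0.18 -0.16 -0.1 ] ee [460.3 212.9 172.2] [-179.8   -0.2  149.9]
[[283.14222851 195.11339237]
 [283.08857741 189.4516464 ]]
```

View pics/w7g.png

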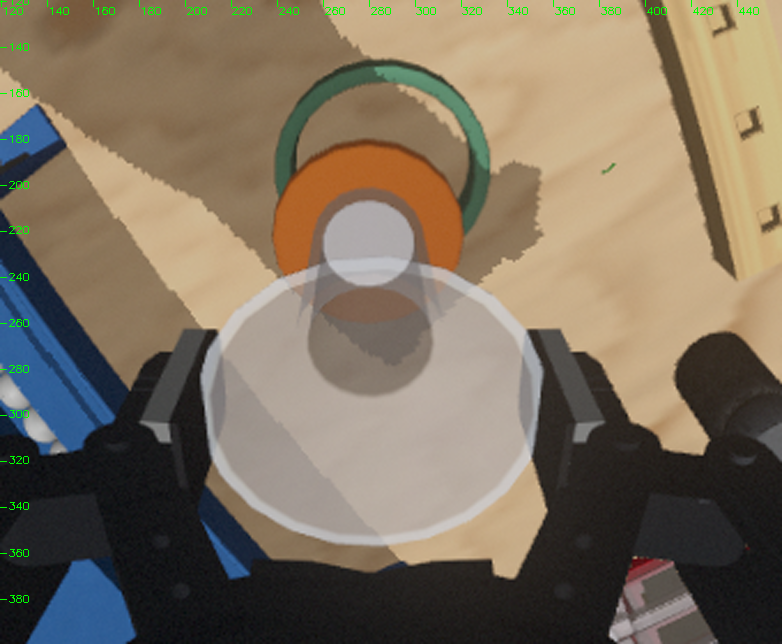

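Ring outer edge spans u 239.6 to 333, top v 146. The vial foot spans u 238.3 to 321.3, top v 181. I'll fit both circles.

```bash
python3 - <<'E'
from h import *
c=cam('wrist'); a=np.linspace(0,2*np.pi,200)
def ext(x,y,rad,zs):
    p=np.vstack([proj(c,np.c_[x+rad*np.cos(a),y+rad*np.sin(a),0*a+z]) for z in zs]); return np.array([p[:,0].min(),p[:,0].max(),p[:,1].min()])
for n,rad,zs,t,x0 in (('ring',43,(0,20),(239.6,333,146.1),(460,215)),('foot',30,(76,86),(238.3,321.3,180.9),(460,213))):
    s=least_squares(lambda p:ext(p[0],p[1],rad,zs)-t,x0); print(n,s.x,s.fun)
    if n=='ring':ring=s.x
    else: foot=s.x
near(r.get_state()['ee_pos']+np.r_[ring-foot,0],150)
E
```

```text
ring [463.93341316 217.22870948] [-0.53987644  0.54416635  0.04635201]
foot [463.23467879 211.12583775] [-0.31239642  0.31182224  0.02809294]
shift [ 2.5  5.6 -0. ] rotvec [-0.07 -0.06 -0.09] ee [461.  213.2 173.6] [-1.799e+02 -1.000e-01  1.499e+02]
```

```bash
python3 jog.py '[{"tx":2.6,"ty":4.4,"tz":10,"aperture":62},{"tx":2.6,"ty":4.4,"tz":40,"aperture":62},{"tx":2.6,"ty":4.4,"tz":52,"aperture":62},{"tx":2.6,"ty":4.4,"tz":52,"aperture":62}]';  python3 jog.py '[{"tz":8,"aperture":62},{"tz":14,"aperture":62},{"tz":19,"aperture":62},{"tz":22,"aperture":62},{"tz":22,"aperture":62}]'
```

```text
t: 18.3
ee_pos: [460.9, 219.0, 121.8]
ee_rot: [-180.0, -0.0, 150.0]
force: [0.4, 0.3, -2.0]
width: 63.8
grasp_force: 45.8
t: 18.92
ee_pos: [461.0, 218.9, 99.9]
ee_rot: [-180.0, -0.0, 150.0]
force: [-1.1, 0.5, -2.1]
width: 63.9
grasp_force: 45.8
```

```bash
python3 jog.py '[{"tz":2,"aperture":62},{"tz":3.5,"aperture":62},{"tz":3.5,"aperture":62}]'; python3 jog.py '[{"aperture":72},{"aperture":85},{"aperture":85},{"tz":-15,"aperture":85},{"tz":-40,"aperture":85}]';  python3 jog.py '[{"tz":-50,"aperture":85},{"tz":-100,"aperture":85},{"tz":-110,"aperture":85},{"tz":-110,"aperture":85},{"tz":-110,"aperture":85}]'; python3 - <<'E'
from h import *
im,c=grab('wrist','w8'); crop(im,120,100,460,380,2.3,'w8g')
print(c[2],r.get_state()['ee_pos'],r.get_state()['ee_rot'])
E
```

```text
t: 19.3
ee_pos: [461.1, 218.9, 96.6]
ee_rot: [180.0, 0.0, 150.0]
force: [0.4, -0.2, -3.3]
width: 63.8
grasp_force: 45.8
t: 19.92
ee_pos: [460.8, 218.9, 137.4]
ee_rot: [-180.0, -0.0, 150.0]
force: [0.4, 0.7, -0.3]
width: 85.0
grasp_force: 0.0
t: 20.55
ee_pos: [460.6, 218.8, 245.4]
ee_rot: [-179.9, -0.1, 150.0]
force: [0.6, 0.4, -0.2]
width: 85.1
grasp_force: 0.0
[390.96655018 259.78875309 374.52087038] [460.58143458 218.77068516 245.31120603] [-1.79904247e+02 -9.02792642e-02  1.49951526e+02]
```

View pics/w8g.png

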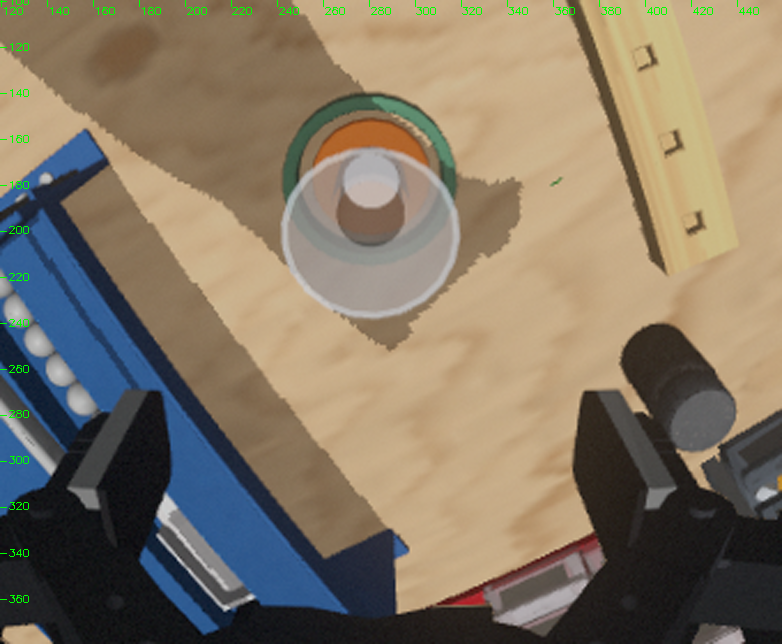

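The vial stands in the ring. I've used 12 views, so the two left are for where they matter. Next I look at the scoop from two wrist positions and put both in one composite.

```bash
python3 - <<'E'
from h import *
c=cam('wrist'); print('vial',onz(c,(280.6,200.8),107)); near([560,26,250],182.5)
E
python3 jog.py '[{"tx":-17,"ty":-60,"tz":-5,"drz":-7,"aperture":85},{"tx":-30,"ty":-110,"tz":-5,"drz":-14,"aperture":60},{"tx":-60,"ty":-160,"tz":-5,"drz":-20,"aperture":50},{"tx":-90,"ty":-180,"tz":-5,"drz":-26,"aperture":50},{"tx":-180,"ty":-120,"tz":-5,"drz":-32,"aperture":50}]'; python3 jog.py '[{"aperture":40}]'; python3 - <<'E'
from h import *
near([560,26,240],182.5)
E
```

```text
vial [460.46079721 218.49749986 107.        ]
shift [-182.6 -117.1   -4.8] rotvec [ -0.07  -0.12 -32.55] ee [460.6 218.8 245.3] [-1.799e+02 -1.000e-01  1.500e+02]
t: 21.22
ee_pos: [510.3, 19.6, 251.8]
ee_rot: [-180.0, -0.0, -178.1]
force: [0.3, -0.0, 1.1]
width: 50.2
grasp_force: 0.0
t: 21.35
ee_pos: [513.8, 21.2, 248.8]
ee_rot: [180.0, -0.2, -178.1]
force: [-0.9, 1.7, 0.1]
width: 40.5
grasp_force: 0.0
shift [-46.4   3.2   8.6] rotvec [ 0.04 -0.2  -0.55] ee [513.8  21.2 248.8] [ 180.    -0.2 -178.1]
```

```bash
python3 jog.py '[{"tx":-20,"aperture":40},{"tx":-40,"aperture":40},{"tx":-40,"aperture":40},{"tx":-40,"aperture":40},{"tx":-40,"aperture":40}]'; python3 - <<'E'
from h import *
import json
st=r.get_state(); im,c=grab('wrist','w9'); json.dump([list(st['ee_pos']),list(st['ee_rot'])],open('w9.json','w')); print(st['ee_pos'],st['ee_rot'],r.get_state()['ee_pos'])
E
python3 jog.py '[{"tx":20,"ty":40,"aperture":40},{"tx":20,"ty":80,"aperture":40},{"tx":20,"ty":80,"aperture":40},{"tx":20,"ty":80,"aperture":40},{"tx":20,"ty":80,"aperture":40}]'; python3 - <<'E'
from h import *
import json
st=r.get_state(); im,c=grab('wrist','w10'); json.dump([list(st['ee_pos']),list(st['ee_rot'])],open('w10.json','w')); print(st['ee_pos'],st['ee_rot'],r.get_state()['ee_pos'])
# composite, scoop region
W=lambda m,p=(525.7,23.7,2.5):R.from_euler('z',p[2],degrees=True).apply(m)+[p[0],p[1],0]
for n in('w9','w10'):
    e,ro=json.load(open(n+'.json')); cc=cam('wrist',dict(ee_pos=np.array(e),ee_rot=ro)); p=proj(cc,[W((65,0,80))])[0]; print(n,p)
    x,y=int(p[0]),int(p[1]); I=cv2.imread(f'pics/{n}.png'); x0=max(0,min(x-65,430)); y0=max(0,min(y-75,270)); print(x0,y0)
    o=crop(I,x0,y0,x0+130,y0+150,3,n+'c'); 
cv2.imwrite('pics/cmp.png',np.hstack([cv2.imread('pics/w9c.png'),cv2.imread('pics/w10c.png')]))
E
```

```text
t: 21.98
ee_pos: [550.4, 23.5, 251.7]
ee_rot: [180.0, -0.0, -178.0]
force: [0.4, -0.2, -0.1]
width: 39.7
grasp_force: 0.0
[550.40546893  23.51252628 251.69879932] [ 1.79999117e+02 -1.04941977e-02 -1.78045772e+02] [550.57500406  23.48180861 251.80264917]
t: 22.65
ee_pos: [528.6, 101.9, 251.6]
ee_rot: [-180.0, 0.0, -178.1]
force: [-0.6, -1.1, -0.5]
width: 40.3
grasp_force: 0.0
[528.55020602 101.92593356 251.60571112] [-1.79990083e+02  3.12935383e-03 -1.78101641e+02] [528.61913403 101.89476484 251.55596315]
w9 [282.80487301 229.37039024]
217 154
w10 [206.489601   246.20986206]
141 171
```

View pics/cmp.png

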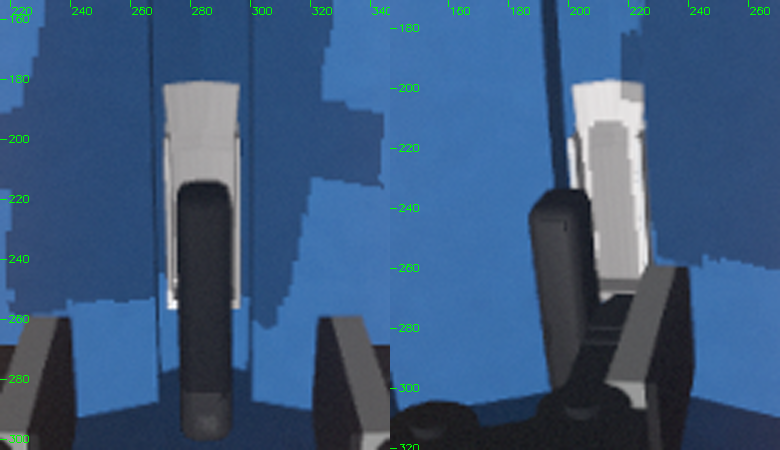

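Composite: the toe edge centre is at w9 (284.2,182), w10 (213.7,198.3). The handle front is at w9 (284.7,214.5), w10 (199.3,234), and the handle's rear top at w9 (285.3,299.5).

```bash
python3 - <<'E'
from h import *
import json
np.set_printoptions(precision=1,suppress=True)
C={}
for n in('w9','w10'):
    e,ro=json.load(open(n+'.json')); C[n]=cam('wrist',dict(ee_pos=np.array(e),ee_rot=ro))
print('toe',tri([(C['w9'],(284.2,182)),(C['w10'],(213.7,198.3))]))
print('hfront',tri([(C['w9'],(284.7,214.5)),(C['w10'],(199.3,234))]))
B=(525.7,23.7,2.5)
def sc(m,s,y=0):
    x,yy,z=m;a=np.radians(5); xb=s+x*np.cos(a)-z*np.sin(a); zb=24+s*np.tan(a)+x*np.sin(a)+z*np.cos(a)
    return R.from_euler('z',B[2],degrees=True).apply((xb,yy+y,zb))+[B[0],B[1],0]
T=cam('top')
def f(p):
    s,y=p; o=[]
    o+=list(proj(C['w9'],sc((-46,0,1),s,y))[0]-(284.2,182)); o+=list(proj(C['w10'],sc((-46,0,1),s,y))[0]-(213.7,198.3))
    o+=list(proj(C['w9'],sc((-29,0,75),s,y))[0]-(284.7,214.5)); o+=list(proj(C['w10'],sc((-29,0,75),s,y))[0]-(199.3,234))
    o+=list(proj(C['w9'],sc((49,0,99),s,y))[0]-(285.3,299.5))
    return o
q=least_squares(f,[65,0],loss='soft_l1');print(q.x,np.array(f(q.x)))
for m in((0,0,0),(8,0,87),(30,0,87),(-46,0,1)): print(m,sc(m,*q.x))
E
```

```text
toe [552.7  26.8  34.8]
hfront [565.   27.2 108.4]
[75.5  1.4] [-0.6  0.3  1.   0.7 -0.5 -1.3  1.  -1.6 -0.3  2.9]
(0, 0, 0) [601.1  28.4  30.6]
(8, 0, 87) [601.5  28.4 118. ]
(30, 0, 87) [623.4  29.3 119.9]
(-46, 0, 1) [555.2  26.4  27.6]
```

The stereo heights run a few mm above the model, so I'll probe the handle top with closed fingertips.

```bash
python3 jog.py '[{"tx":-20,"ty":-25,"tz":20,"aperture":0},{"tx":-40,"ty":-50,"tz":50,"aperture":0},{"tx":-70.0,"ty":-73,"tz":80,"drz":0.5,"aperture":0},{"tx":-70.0,"ty":-73,"tz":90,"drz":0.5,"aperture":0},{"tx":-70.0,"ty":-73,"tz":90,"drz":0.5,"aperture":0}]';  python3 - <<'E'
from h import *
near([599,27.5,143.8],182.5)
E
```

```text
t: 23.32
ee_pos: [600.3, 31.7, 160.8]
ee_rot: [180.0, -0.1, -178.6]
force: [-0.0, -1.0, 0.3]
width: 0.3
grasp_force: 0.0
shift [ 1.4 -4.2 17. ] rotvec [ 0.02 -0.12 -1.1 ] ee [600.3  31.7 160.8] [ 1.800e+02 -1.000e-01 -1.786e+02]
```

```bash
python3 jog.py '[{"tx":1.4,"ty":-4.2,"tz":4,"drz":1.1,"aperture":0},{"tx":1.4,"ty":-4.2,"tz":7,"drz":1.1,"aperture":0},{"tx":1.4,"ty":-4.2,"tz":7,"drz":1.1,"aperture":0}]' | sed -n '2p;4p'; for i in 1; do python3 jog.py '[{"tz":1,"aperture":0},{"tz":1,"aperture":0},{"tz":2,"aperture":0},{"tz":2,"aperture":0}]' | sed -n '2p;4p';python3 jog.py '[{"tz":1,"aperture":0},{"tz":1,"aperture":0},{"tz":2,"aperture":0},{"tz":2,"aperture":0}]'| sed -n '2p;4p';python3 jog.py '[{"tz":1,"aperture":0},{"tz":1,"aperture":0},{"tz":2,"aperture":0},{"tz":2,"aperture":0}]'| sed -n '2p;4p'; done
```

```text
ee_pos: [599.5, 28.1, 155.0]
force: [0.1, 0.2, 0.9]
ee_pos: [599.6, 27.9, 152.4]
force: [-0.1, -0.5, -1.1]
ee_pos: [599.6, 27.9, 150.5]
force: [-0.1, -1.0, -0.2]
ee_pos: [599.6, 27.9, 148.5]
force: [0.6, -0.0, 0.2]
```

```bash
python3 jog.py '[{"tz":1,"aperture":0},{"tz":1,"aperture":0},{"tz":2,"aperture":0},{"tz":2,"aperture":0}]' | sed -n '2p;4p';python3 jog.py '[{"tz":1,"aperture":0},{"tz":1,"aperture":0}]'| sed -n '2p;4p';python3 jog.py '[{"tz":1,"aperture":0},{"tz":1,"aperture":0}]'| sed -n '2p;4p';python3 jog.py '[{"tz":1,"aperture":0},{"tz":1,"aperture":0}]'| sed -n '2p;4p';
```

```text
ee_pos: [599.6, 27.8, 146.5]
force: [-0.2, -0.0, -0.5]
ee_pos: [599.6, 27.8, 145.5]
force: [-0.3, 0.1, 0.2]
ee_pos: [599.7, 27.8, 144.7]
force: [-0.7, -0.1, 1.4]
ee_pos: [599.8, 27.8, 144.5]
force: [-2.2, -0.3, 8.1]
```

Contact at TCP z about 144.6 (predicted 143.8), so the model heights hold. I'll grasp the handle toward its rear, at scoop x of about +30. That keeps the gripper clear of the strike bar and leaves the handle's middle free for the hook.

```bash
python3 jog.py '[{"tz":-15,"aperture":20},{"tz":-30,"aperture":45},{"tz":-30,"aperture":45}]';  python3 - <<'E'
from h import *
near([622.3,29.3,117.5],182.5)
E
```

```text
t: 26.82
ee_pos: [600.4, 27.8, 175.3]
ee_rot: [-180.0, 0.2, -179.6]
force: [-0.5, -0.2, 0.3]
width: 44.9
grasp_force: 0.0
shift [-21.7   1.4  57.8] rotvec [-0.02  0.16 -2.15] ee [600.4  27.8 175.3] [-180.     0.2 -179.6]
```

```bash
python3 jog.py '[{"tx":-21.9,"ty":1.4,"drz":-2.1,"aperture":45},{"tx":-21.9,"ty":1.4,"tz":20,"drz":-2.1,"aperture":45},{"tx":-21.9,"ty":1.4,"tz":40,"drz":-2.1,"aperture":45},{"tx":-21.9,"ty":1.4,"tz":54,"drz":-2.1,"aperture":45},{"tx":-21.9,"ty":1.4,"tz":57.5,"drz":-2.1,"aperture":45}]';python3 jog.py '[{"aperture":45},{"aperture":45}]'; python3 jog.py '[{"aperture":30},{"aperture":20},{"aperture":8},{"aperture":8},{"aperture":8}]' 100; python3 jog.py '[{"aperture":8},{"aperture":8}]'
```

```text
t: 27.45
ee_pos: [621.1, 29.4, 115.1]
ee_rot: [180.0, -0.1, -177.6]
force: [-0.0, 0.6, 0.1]
width: 44.9
grasp_force: 0.0
t: 27.7
ee_pos: [622.0, 29.4, 116.9]
ee_rot: [-180.0, 0.1, -177.5]
force: [-0.3, -0.6, 0.4]
width: 45.0
grasp_force: 0.0
t: 28.32
ee_pos: [621.7, 29.4, 116.6]
ee_rot: [-180.0, 0.0, -177.5]
force: [-0.8, 0.6, 5.1]
width: 14.5
grasp_force: 97.6
t: 28.58
ee_pos: [621.7, 29.4, 116.5]
ee_rot: [-180.0, 0.0, -177.5]
force: [-1.1, -0.4, 5.6]
width: 14.5
grasp_force: 97.6
```

Firm grip. Now I slide down the valley under the ball file, watching the force.

```bash
python3 jog.py '[{"tx":6,"tz":0.3,"aperture":8},{"tx":15,"tz":1.1,"aperture":8},{"tx":25,"tz":2,"aperture":8},{"tx":35,"tz":2.9,"aperture":8},{"tx":40,"tz":3.3,"aperture":8}]' | sed -n '2p;4p'; python3 jog.py '[{"tx":4,"tz":0.4,"aperture":8},{"tx":8,"tz":0.7,"aperture":8},{"tx":12,"tz":1.1,"aperture":8},{"tx":16,"tz":1.4,"aperture":8},{"tx":20,"tz":1.8,"aperture":8}]'| sed -n '2p;4p'
```

```text
ee_pos: [581.0, 27.5, 113.0]
force: [3.9, -1.0, 5.1]
ee_pos: [562.0, 26.6, 111.3]
force: [5.4, -1.8, 6.2]
```

```bash
for k in 1; do python3 jog.py '[{"tx":3,"tz":0.2,"aperture":8},{"tx":6,"tz":0.5,"aperture":8},{"tx":9,"tz":0.8,"aperture":8},{"tx":12,"tz":1.1,"aperture":8},{"tx":15,"tz":1.3,"aperture":8}]' | sed -n '2p;4p'; python3 jog.py '[{"tx":3,"tz":0.2,"aperture":8},{"tx":6,"tz":0.5,"aperture":8},{"tx":9,"tz":0.8,"aperture":8},{"tx":12,"tz":1.1,"aperture":8},{"tx":15,"tz":1.3,"aperture":8}]' | sed -n '2p;4p'; done
```

```text
ee_pos: [547.1, 25.9, 110.0]
force: [4.7, -2.2, 5.6]
ee_pos: [532.1, 25.2, 108.7]
force: [4.8, -1.4, 6.0]
```

```bash
for k in 1; do python3 jog.py '[{"tx":3,"tz":0.2,"aperture":8},{"tx":6,"tz":0.5,"aperture":8},{"tx":9,"tz":0.8,"aperture":8},{"tx":12,"tz":1.1,"aperture":8},{"tx":15,"tz":1.3,"aperture":8}]' | sed -n '2p;4p'; python3 jog.py '[{"tx":3,"tz":0.2,"aperture":8},{"tx":6,"tz":0.5,"aperture":8},{"tx":9,"tz":0.8,"aperture":8},{"tx":12,"tz":1.1,"aperture":8},{"tx":15,"tz":1.3,"aperture":8}]' | sed -n '2p;4p'; done; python3 - <<'E'
from h import *
im,c=grab('wrist','w11'); crop(im,190,0,370,300,2,'w11g'); grab('top','t11'); grab('scene','s11')
E
```

```text
ee_pos: [517.2, 24.5, 107.4]
force: [4.9, -2.2, 5.4]
ee_pos: [502.3, 23.8, 106.1]
force: [4.9, -2.3, 4.7]
```

```bash
python3 - <<'E'
from h import *
np.set_printoptions(precision=0,suppress=True)
c=cam('wrist'); im=cv2.imread('pics/w11.png'); g=cv2.cvtColor(im,6)
hc=cv2.HoughCircles(g,cv2.HOUGH_GRADIENT,1,12,param1=80,param2=14,minRadius=8,maxRadius=24)
P=np.array([[403+20*i,18.5+.87*i,24+1.75*i] for i in range(6)])
print(proj(c,P))
for q in sorted(hc[0].tolist(),key=lambda q:q[1]):
    if 230<q[0]<330: print(np.round(q), im[int(q[1]),int(q[0])], onz(c,q[:2],28))
E
```

```text
[[279.  77.]
 [279. 108.]
 [279. 139.]
 [279. 170.]
 [280. 201.]
 [280. 230.]]
[276.  70.  16.] [165 164 164] [399.  17.  28.]
[280. 100.  15.] [162 162 161] [418.  20.  28.]
[280. 132.  15.] [162 162 162] [439.  21.  28.]
[282. 164.  18.] [35 26 26] [460.  23.  28.]
[280. 316.  23.] [41 36 37] [578.  26.  28.]
```

Balls 1 to 3 are still ahead of the lip (x 399, 418, 439), so the other three should be in the channel. I lift and level gently.

```bash
python3 jog.py '[{"tz":-3,"dry":0.5,"aperture":8},{"tz":-8,"dry":1.5,"aperture":8},{"tz":-15,"dry":3,"aperture":8},{"tz":-24,"dry":4.2,"aperture":8},{"tz":-34,"dry":5,"aperture":8}]' ; python3 jog.py '[{"tz":-8,"aperture":8},{"tz":-18,"aperture":8},{"tz":-28,"aperture":8},{"tz":-38,"aperture":8},{"tz":-45,"aperture":8}]';python3 - <<'E'
from h import *
B=np.array((525.7,23.7,0)); tb=lambda x,y,z:R.from_euler('z',2.5,degrees=True).apply((x,y,z))+B
near(tb(-43.9,0,203.9)); s=r.get_state(); print(R.from_matrix(rot(s['ee_rot']).T@R.from_euler('z',2.5,degrees=True).as_matrix()@rot([180,5,180])).as_rotvec(degrees=True))
E
```

```text
t: 33.1
ee_pos: [501.1, 24.4, 139.6]
ee_rot: [180.0, -5.2, -177.5]
force: [0.2, 0.4, -2.9]
width: 14.3
grasp_force: 98.6
t: 33.72
ee_pos: [505.7, 24.4, 185.4]
ee_rot: [-180.0, -5.0, -177.5]
force: [-0.3, -0.3, -2.3]
width: 14.3
grasp_force: 98.8
shift [ 25.5  -1.6 -16.4] rotvec None ee [505.7  24.4 185.4] [-180.    -5.  -177.5]
[-4.23645055e-03 -9.96563006e+00 -4.73116388e-02]
```

```bash
python3 jog.py '[{"tx":8,"tz":-6,"aperture":8},{"tx":17,"ty":-1,"tz":-12,"aperture":8},{"tx":25.5,"ty":-1.6,"tz":-16.4,"aperture":8},{"tx":25.5,"ty":-1.6,"tz":-16.4,"aperture":8},{"tx":25.5,"ty":-1.6,"tz":-16.4,"aperture":8}]';python3 - <<'E'
from h import *
np.set_printoptions(precision=1,suppress=True)
st=r.get_state(); im,c=grab('wrist','w12'); grab('top','t12'); grab('scene','s12')
Rb=R.from_euler('z',2.5,degrees=True)
for dp in (-4,-2,0,2,4):
    a=R.from_euler('y',dp,degrees=True)
    print(dp,[proj(c,st['ee_pos']+Rb.apply(a.apply(np.array(m)-(29.1,0,83.4))))[0] for m in((-46,0,1),(-29,0,99),(-46,10,1),(-18,0,13))])
g=cv2.cvtColor(im,cv2.COLOR_BGR2HSV)
for u in (270,276,280,284,290): print(u,[tuple(int(k) for k in g[v,u,1:]) for v in range(130,240,3)])
near(Rb.apply((-43.9,0,203.9))+[525.7,23.7,0])
E
```

```text
t: 34.35
ee_pos: [481.7, 21.8, 203.1]
ee_rot: [-180.0, -5.0, -177.6]
force: [0.5, -0.1, -2.8]
width: 14.3
grasp_force: 98.7
-4 [array([281. , 133.3]), array([280.7, 159.9]), array([295.7, 133.3]), array([281. , 175.2])]
-2 [array([281. , 128.9]), array([280.7, 161.5]), array([295.9, 128.9]), array([281. , 171.6])]
0 [array([281. , 124.5]), array([280.7, 163.4]), array([296. , 124.5]), array([281., 168.])]
2 [array([281. , 120.1]), array([280.7, 165.5]), array([296.2, 120.1]), array([281. , 164.5])]
4 [array([280.9, 115.7]), array([280.7, 167.8]), array([296.4, 115.8]), array([281., 161.])]
270 [(3, 168), (2, 168), (3, 169), (3, 167), (3, 167), (3, 168), (3, 169), (5, 165), (3, 162), (5, 107), (0, 106), (59, 39), (55, 42), (53, 48), (49, 52), (32, 55), (40, 57), (34, 52), (34, 53), (33, 54), (35, 51), (46, 50), (30, 51), (29, 53), (39, 52), (46, 50), (44, 52), (41, 50), (37, 48), (36, 49), (36, 49), (50, 51), (54, 47), (36, 50), (54, 47), (40, 45), (37, 48)]
276 [(5, 168), (2, 167), (5, 169), (6, 170), (5, 169), (3, 167), (6, 167), (3, 164), (2, 118), (2, 134), (27, 56), (60, 38), (57
[... 749 characters left out ...]
7, 42), (24, 43), (35, 51), (38, 53), (39, 52), (25, 51), (34, 52), (47, 49), (38, 53), (47, 49), (43, 47), (35, 51), (37, 48), (43, 47), (43, 48), (37, 48), (32, 48), (32, 48), (42, 49), (57, 49), (36, 50), (42, 49), (48, 48), (22, 47), (44, 46)]
290 [(3, 173), (3, 174), (3, 174), (3, 173), (3, 172), (3, 172), (3, 172), (3, 170), (2, 147), (2, 115), (25, 51), (54, 38), (52, 39), (54, 47), (33, 46), (35, 51), (36, 49), (30, 51), (36, 50), (31, 49), (42, 49), (41, 50), (36, 50), (43, 47), (38, 47), (42, 49), (49, 47), (60, 47), (57, 49), (43, 48), (48, 48), (49, 47), (39, 46), (50, 46), (42, 43), (33, 47), (39, 46)]
shift [ 0. -0. -1.] rotvec None ee [481.8  21.8 202.9] [ 180.    -5.  -177.5]
```

```bash
python3 - <<'E'
from h import *
np.set_printoptions(precision=1,suppress=True)
im=cv2.imread('pics/w12.png'); g=cv2.cvtColor(im,cv2.COLOR_BGR2HSV)
for u in (274,280,288): print(u,[(v,int(g[v,u,1]),int(g[v,u,2])) for v in range(100,132,2)])
c=cam('wrist');st=r.get_state();Rb=R.from_euler('z',2.5,degrees=True)
for dp in(-2,0,2):
  a=R.from_euler('y',dp,degrees=True);print(dp,[proj(c,st['ee_pos']+Rb.apply(a.apply(np.array(m)-(29.1,0,83.4))))[0] for m in((-29,0,75),(-29,0,5),(-46,13.5,1))])
print([(u,int(g[126,u,1])) for u in range(250,316,3)])
# top view: scoop/ball gray blobs
t=cv2.imread('pics/t12.png'); T=cam('top'); print(proj(T,[st['ee_pos']+Rb.apply(np.array(m)-(29.1,0,83.4)) for m in((-46,0,1),(-29,0,87))]))
E
```

```text
274 [(100, 129, 109), (102, 89, 66), (104, 95, 67), (106, 92, 64), (108, 96, 69), (110, 119, 88), (112, 13, 118), (114, 2, 137), (116, 2, 144), (118, 2, 148), (120, 2, 147), (122, 2, 145), (124, 5, 167), (126, 5, 168), (128, 3, 167), (130, 5, 167)]
280 [(100, 130, 104), (102, 92, 69), (104, 87, 70), (106, 88, 67), (108, 96, 69), (110, 18, 100), (112, 2, 138), (114, 0, 147), (116, 2, 154), (118, 2, 163), (120, 2, 163), (122, 2, 153), (124, 3, 167), (126, 3, 170), (128, 3, 169), (130, 2, 169)]
288 [(100, 132, 104), (102, 90, 65), (104, 95, 67), (106, 94, 68), (108, 100, 69), (110, 23, 77), (112, 127, 116), (114, 60, 110), (116, 0, 110), (118, 0, 116), (120, 2, 131), (122, 2, 141), (124, 4, 171), (126, 3, 174), (128, 4, 175), (130, 3, 175)]
-2 [array([280.8, 158.7]), array([281. , 154.2]), array([301., 129.])]
0 [array([280.8, 158.4]), array([281. , 150.2]), array([301.3, 124.6])]
2 [array([280.8, 158.1]), array([281. , 146.2]), array([301.6, 120.3])]
[(250, 152), (253, 152), (256, 148), (259, 124), (262, 3), (265, 3), (268, 5), (271, 3), (274, 5), (277, 3), (280, 3), (283, 2), (286, 5), (289, 3), (292, 3), (295, 3), (298, 4), (301, 3), (304, 155), (307, 157), (310, 161), (313, 154)]
[[266.7 258.1]
 [264.6 248.1]]
```

The scoop is level within about 1° and the toe is where predicted. Now I sweep sideways beneath the bar.

```bash
python3 jog.py '[{"ty":3,"tz":-0.8,"aperture":8},{"ty":8,"tz":-0.8,"aperture":8},{"ty":14,"tz":-0.8,"aperture":8},{"ty":20,"tz":-0.8,"aperture":8},{"ty":26,"tz":-0.8,"aperture":8}]'| sed -n '2p;4p'; python3 jog.py '[{"ty":6,"aperture":8},{"ty":12,"aperture":8},{"ty":18,"aperture":8},{"ty":24,"aperture":8},{"ty":30,"aperture":8}]'| sed -n '2p;4p'; python3 jog.py '[{"ty":6,"aperture":8},{"ty":12,"aperture":8},{"ty":18,"aperture":8},{"ty":24,"aperture":8},{"ty":29,"aperture":8}]'| sed -n '2p;4p'; python3 - <<'E'
from h import *
a,c=grab('wrist','w13'); b,_=grab('scene','s13'); grab('top','t13')
st=r.get_state(); q=proj(cam('scene'),st['ee_pos']-[25,0,60])[0]; print(q,st['ee_pos'],R.from_euler('z',-2.5,degrees=True).apply(st['ee_pos']-[525.7,23.7,0]))
E
```

```text
ee_pos: [480.6, 48.3, 203.9]
force: [-0.6, 0.5, -2.6]
ee_pos: [479.4, 78.2, 203.9]
force: [-0.4, -0.5, -4.2]
ee_pos: [478.1, 107.1, 203.9]
force: [-0.3, 0.1, -2.8]
[220.72197989 208.31021297] [478.11400849 106.94492736 203.91441225] [-43.90960745  85.24136843 203.91441225]
```

The scoop has passed under the bar. Next I lift with a slightly nose-up tilt and carry it to the vial with gentle accelerations.

```bash
python3 jog.py '[{"ty":1,"tz":-6,"aperture":8},{"ty":2,"tz":-16,"dry":1,"aperture":8},{"ty":2,"tz":-28,"dry":3,"aperture":8},{"ty":2,"tz":-42,"dry":5,"aperture":8},{"ty":2,"tz":-54,"dry":5,"aperture":8}]'| sed -n '2p;4p'; python3 jog.py '[{"ty":2,"tz":-8,"aperture":8},{"ty":8,"tz":-14,"aperture":8},{"tx":-4,"ty":18,"tz":-18,"aperture":8},{"tx":-11,"ty":29,"tz":-18,"aperture":8},{"tx":-20,"ty":40,"tz":-18,"aperture":8}]'| sed -n '2p;4p'; python3 - <<'E'
from h import *
near([562,221.8,240])
near([562,221.8,262])
E
```

```text
ee_pos: [483.3, 108.8, 258.2]
force: [0.6, -0.3, -3.5]
ee_pos: [504.3, 150.9, 271.7]
force: [0.2, -0.5, -2.2]
shift [-65.3  68.4  20.6] rotvec None ee [504.3 150.9 271.7] [-180.   -10.  -177.5]
shift [-61.5  68.4  -1.1] rotvec None ee [504.3 150.9 271.7] [-180.   -10.  -177.5]
```

```bash
python3 jog.py '[{"tx":-10,"ty":11,"aperture":8},{"tx":-21,"ty":23,"aperture":8},{"tx":-33,"ty":36,"tz":-0.5,"aperture":8},{"tx":-44,"ty":48,"tz":-0.5,"aperture":8},{"tx":-53,"ty":58,"tz":-1,"aperture":8}]'| sed -n '2p;4p'; python3 jog.py '[{"tx":-5,"ty":6,"aperture":8},{"tx":-8,"ty":9.5,"aperture":8},{"tx":-8.5,"ty":10.5,"aperture":8},{"tx":-8.5,"ty":10.5,"aperture":8},{"tx":-8.5,"ty":10.5,"aperture":8}]'| sed -n '2p;4p'; python3 - <<'E'
from h import *
f=[]
for i in range(30):
    grab('top' if i%2 else 'scene','f%d'%(i%2)); f.append(r.get_state()['force'])
f=np.array(f);print(f.mean(0),f.std(0)/30**.5)
P=np.array([[400+20*i,18.5+.87*i,23+1.75*i] for i in range(6)])
for n in('top','scene'):
    c=cam(n); im=cv2.imread('pics/f1.png' if n=='top' else 'pics/f0.png'); im0=cv2.imread('pics/t5.png' if n=='top' else 'pics/scene0.png')
    for p in proj(c,P): x,y=p.astype(int); print(n,p.round(),im[y-1:y+2,x-1:x+2].mean((0,1)).round(),im0[y-1:y+2,x-1:x+2].mean((0,1)).round())
near([560,221.8,262])
E
```

```text
ee_pos: [554.4, 210.9, 263.3]
force: [0.2, 1.0, -3.1]
ee_pos: [561.5, 220.7, 262.5]
force: [0.1, -0.2, -3.0]
[ 0.0678414  -0.05972617 -2.91062018] [0.06332142 0.1366038  0.10350651]
top [268. 263.] [147. 147. 150.] [159. 160. 162.]
top [268. 256.] [144. 144. 147.] [152. 153. 155.]
top [268. 249.] [118.  75.  53.] [159. 160. 163.]
top [267. 242.] [118.  74.  52.] [160. 162. 165.]
top [267. 235.] [119.  75.  51.] [155. 155. 158.]
top [267. 229.] [120.  75.  51.] [158. 159. 163.]
scene [233. 262.] [63. 50. 49.] [62. 51. 53.]
scene [238. 258.] [61. 49. 48.] [60. 49. 50.]
scene [242. 253.] [95. 65. 52.] [94. 70. 63.]
scene [246. 249.] [133.  85.  59.] [145. 145. 146.]
scene [251. 244.] [131.  85.  60.] [128.  89.  70.]
scene [255. 240.] [134.  85.  59.] [129.  83.  58.]
shift [1.5 1.  0.6] rotvec None ee [561.6 220.9 262.3] [-180.   -10.  -177.5]
```

Only two balls are in the file, and the weight reads 2.9 N against 2.5 N expected for three. I'll spend the last view on one composite: wrist, scene and top.

```bash
python3 - <<'E'
from h import *
st=r.get_state(); im,c=grab('wrist','w14'); s,cs=grab('scene','s14'); t,_=grab('top','t14')
q=proj(cs,st['ee_pos']+[-30,0,-75])[0].astype(int); print(q)
a=cv2.resize(im[90:290,190:370],(450,500),interpolation=2)
b=cv2.resize(s[q[1]-33:q[1]+27,q[0]-35:q[0]+35],(350,300),interpolation=2)
d=cv2.resize(cv2.rotate(t[160:280,230:300],0),(350,204),interpolation=2)
o=np.zeros((510,800,3),np.uint8); o[:500,:450]=a; o[:300,450:]=b; o[305:509,450:]=d
cv2.imwrite('pics/fin.png',o)
E
```

```text
[210 168]
```

View pics/fin.png

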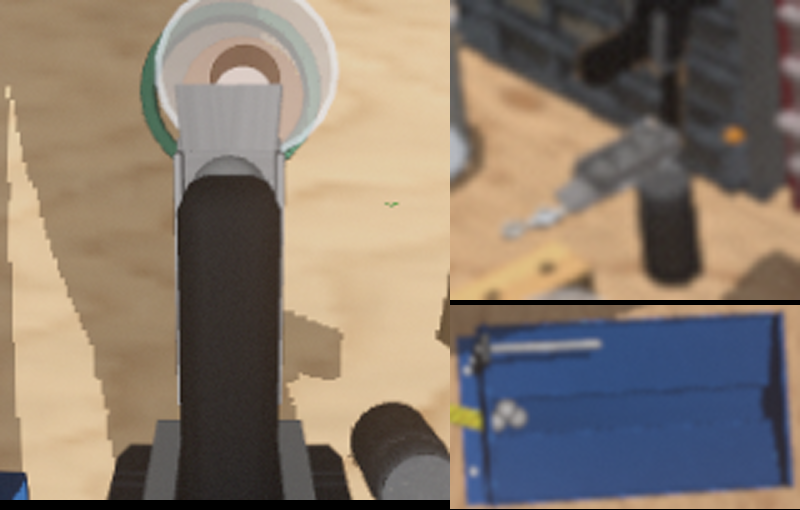

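The composite shows a row of three balls in the scoop (scene inset) and three clustered at the bin's low end (top inset). The vial stands in the ring under the toe.

```bash
python3 - <<'E'
from h import *
c=cam('wrist'); v=np.array([460.5,218.5,107]); a=np.linspace(0,6.28,100)
p=proj(c,np.c_[v[0]+34*np.cos(a),v[1]+34*np.sin(a),0*a+107]); print('pred',p.min(0),p.max(0),'seen u',190+157*.4,190+338*.4,'v bottom',90+160*.4)
s=least_squares(lambda q:[*(lambda e:(e[:,0].min()-252.8,e[:,0].max()-325.2,e[:,1].max()-154))(proj(c,np.c_[q[0]+34*np.cos(a),q[1]+34*np.sin(a),0*a+107]))],v[:2]); print(s.x,s.fun)
Rb=R.from_euler('z',2.5,degrees=True); th0=5
def tcp(toe,th):
    t=np.radians(th); return np.array(toe)+Rb.apply((75.1*np.cos(t)-82.4*np.sin(t),0,75.1*np.sin(t)+82.4*np.cos(t)))
st=r.get_state(); Rt=rot(st['ee_rot'])
for toe,th in (((481,218.5,125),0),((479,218.5,113),10),((479,218.5,112),15),((479,218.5,111),20),((479,218.5,111),26),((479,218.5,111),32),((479,218.5,111),40)):
    print(th,(Rt.T@(tcp(toe,th)-st['ee_pos'])).round(1),'ry',-(th+5),tcp(toe,th).round(1))
E
```

```text
pred [245.93474997  78.04550837] [320.47230789 150.74190497] seen u 252.8 325.20000000000005 v bottom 154.0
[463.2219566  223.95814914] [-1.06009142  1.07138938 -0.00964909]
0 [-4.1  1.1 55. ] ry -5 [556.  221.8 207.4]
10 [13.   1.2 58.3] ry -15 [538.6 221.1 207.2]
15 [22.   1.2 55.9] ry -20 [530.2 220.7 211. ]
20 [31.2  1.1 54.4] ry -25 [521.3 220.3 214.1]
26 [42.8  1.1 52.5] ry -31 [510.3 219.9 218. ]
32 [54.4  1.1 51.9] ry -37 [499.  219.4 220.7]
40 [69.9  1.1 52.9] ry -45 [483.6 218.7 222.4]
```

The vial looks nudged to about (463,223), within the ring's slack, so I aim there. Level and descend first.

```bash
python3 jog.py '[{"tx":-4,"ty":2,"tz":10,"aperture":8},{"tx":-6,"ty":4,"tz":24,"dry":-1,"aperture":8},{"tx":-6,"ty":5,"tz":38,"dry":-3,"aperture":8},{"tx":-5.6,"ty":5,"tz":50,"dry":-5,"aperture":8},{"tx":-5.6,"ty":5,"tz":55,"dry":-5,"aperture":8}]'| sed -n '2p;3p'; python3 jog.py '[{"aperture":8},{"aperture":8}]' | sed -n '2p;3p'; cat >> h.py <<'E'
def pour(v=(480.5,222.5,111),ths=(5,10,14,17,20)):
    Rb=R.from_euler('z',2.5,degrees=True); st=r.get_state(); Rt=rot(st['ee_rot'])
    for th in ths:
        t=np.radians(th); p=np.array(v)+Rb.apply((75.1*np.cos(t)-82.4*np.sin(t),0,75.1*np.sin(t)+82.4*np.cos(t)))
        Rg=Rb.as_matrix()@rot([180,-5+th,180])
        print(th,(Rt.T@(p-st['ee_pos'])).round(1),R.from_matrix(Rt.T@Rg).as_rotvec(degrees=True).round(1))
E
python3 - <<'E'
from h import *
pour(); im,c=grab('wrist','w15')
a=np.linspace(0,6.28,100); p=proj(c,np.c_[463+34*np.cos(a),223+34*np.sin(a),0*a+107]); print(p.min(0),p.max(0))
E
```

```text
ee_pos: [556.5, 225.8, 206.4]
ee_rot: [-180.0, -5.1, -177.5]
ee_pos: [557.8, 225.7, 207.3]
ee_rot: [180.0, -5.0, -177.6]
5 [9.  0.1 8.5] [ 0.  -5.  -0.1]
10 [17.5  0.1  3.6] [  0.  -10.   -0.1]
14 [24.5  0.1  0.3] [  0.  -14.   -0.1]
17 [29.9  0.1 -1.9] [  0.  -17.   -0.1]
20 [35.4  0.1 -3.7] [ -0.  -20.   -0.1]
[235.66062863  52.77709239] [330.04533329 144.82305338]
```

```bash
python3 jog.py '[{"tx":4,"tz":5,"dry":-2,"aperture":8},{"tx":9,"tz":8.5,"dry":-5,"aperture":8},{"tx":13,"tz":6,"dry":-7.5,"aperture":8},{"tx":17.5,"tz":3.6,"dry":-10,"aperture":8},{"tx":21,"tz":2,"dry":-12,"aperture":8}]'| sed -n '2p;3p;4p'; python3 - <<'E'
from h import *
pour(ths=(14,16,18,20,22,25))
E
```

```text
ee_pos: [536.3, 224.8, 207.5]
ee_rot: [180.0, 7.1, -177.6]
force: [-0.4, -0.4, -2.8]
14 [ 2.7  0.1 -2. ] [ 0.  -1.9 -0.1]
16 [ 5.9  0.1 -4.2] [ 0.  -3.9 -0.1]
18 [ 9.1  0.1 -6.3] [ 0.  -5.9 -0.1]
20 [12.5  0.1 -8.2] [ 0.  -7.9 -0.1]
22 [ 15.9   0.1 -10.1] [-0.  -9.9 -0.1]
25 [ 21.2   0.1 -12.6] [ -0.  -12.9  -0.1]
```

```bash
python3 jog.py '[{"tx":2.7,"tz":-2,"dry":-1.9,"aperture":8},{"tx":5.9,"tz":-4.2,"dry":-3.9,"aperture":8},{"tx":9.1,"tz":-6.3,"dry":-5.9,"aperture":8},{"tx":12.5,"tz":-8.2,"dry":-7.9,"aperture":8},{"tx":15.9,"tz":-10.1,"dry":-9.9,"aperture":8}]'| sed -n '2p;3p;4p'; python3 - <<'E'
from h import *
f=[]
for i in range(16):
    grab('top','f1'); f.append(r.get_state()['force'][2])
print(np.mean(f[:8]),np.mean(f[8:]))
pour(ths=(22,25,28,31,34))
E
```

```text
ee_pos: [519.4, 224.1, 215.6]
ee_rot: [180.0, 17.0, -177.6]
force: [-0.6, -0.6, -2.2]
-2.0367953171254722 -1.5913306912532614
22 [-0.1  0.1 -0.5] [-0.  -0.1 -0. ]
25 [ 4.6  0.1 -3.9] [-0.  -3.1 -0. ]
28 [ 9.6  0.1 -7.1] [-0.  -6.1 -0. ]
31 [ 14.6   0.1 -10. ] [-0.  -9.1 -0. ]
34 [ 19.8   0.1 -12.6] [ -0.  -12.1  -0. ]
```

```bash
python3 jog.py '[{"tx":4.6,"tz":-3.9,"dry":-3,"aperture":8},{"tx":9.6,"tz":-7.1,"dry":-6,"aperture":8},{"tx":14.6,"tz":-10,"dry":-9,"aperture":8},{"tx":19.8,"tz":-12.6,"dry":-12,"aperture":8},{"tx":19.8,"tz":-12.6,"dry":-12,"aperture":8}]'| sed -n '2p;3p;4p'; python3 - <<'E'
from h import *
f=[]
for i in range(20):
    grab('top','f1'); f.append(r.get_state()['force'][2])
print(np.mean(f[:10]),np.mean(f[10:]))
im,c=grab('wrist','w16')
for z in (24,42,61,80): print(z,[im[int(v),int(u)] for u,v in proj(c,[[463,223,z]])],proj(c,[[463,223,z]]).round())
E
```

```text
ee_pos: [495.6, 223.1, 221.3]
ee_rot: [-180.0, 28.9, -177.5]
force: [0.2, 0.2, -1.9]
-1.881811712587044 -2.146449849637783
24 [array([186, 187, 191], dtype=uint8)] [[283.  55.]]
42 [array([165, 167, 170], dtype=uint8)] [[283.  62.]]
61 [array([145, 146, 148], dtype=uint8)] [[283.  71.]]
80 [array([155, 156, 157], dtype=uint8)] [[283.  81.]]
```

Force fell by about 0.95 N, which is three balls, so the scoop is empty. I raise it and check the vial numerically.

```bash
python3 - <<'E'
from h import *
print(tool([0,0,30]),tool([15,0,90]),tool([60,0,110]))
E
python3 jog.py '[{"tx":-6,"tz":-9,"aperture":8},{"tx":-15,"tz":-26,"aperture":8},{"tx":-25,"tz":-45,"aperture":8},{"tx":-36,"tz":-65,"dry":4,"aperture":8},{"tx":-50,"tz":-85,"dry":10,"aperture":8}]'| sed -n '2p;3p';python3 jog.py '[{"tz":-20,"dry":8,"aperture":8},{"tz":-35,"dry":15,"aperture":8},{"tz":-35,"dry":19,"aperture":8},{"tz":-35,"dry":19,"aperture":8}]'| sed -n '2p;3p;4p'; python3 - <<'E'
from h import *
np.set_printoptions(precision=0,suppress=True)
im,c=grab('wrist','w17'); s,cs=grab('scene','s17'); t,ct=grab('top','t17')
for n,I,cc in(('w',im,c),('s',s,cs),('t',t,ct)):
    g=cv2.cvtColor(I,6)
    for z in (24,42,61,90): u,v=proj(cc,[463,223,z])[0]; print(n,z,u.round(),v.round(),I[int(v)-1:int(v)+2,int(u)-1:int(u)+2].mean((0,1)) if 0<v<419 else None)
u,v=proj(c,[463,223,61])[0]; u=int(u);v=int(v); print(u,v)
g=cv2.cvtColor(im,6); hc=cv2.HoughCircles(g[max(0,v-60):v+60,u-60:u+60],cv2.HOUGH_GRADIENT,1,8,param1=60,param2=12,minRadius=6,maxRadius=50)
print(None if hc is None else hc[0]+[u-60,max(0,v-60),0])
# balls in bin from top
p=[proj(ct,[[400+10*i,18.5+.44*i,26+.9*i]])[0].astype(int) for i in range(16)]
print([int(t[y,x,2])-int(t[y,x,0]) for x,y in p])
E
```

```text
[-14.5  -0.  -26.3] [-56.6  -0.6 -71.5] [-105.6   -2.6  -67.3]
ee_pos: [498.5, 223.3, 322.1]
ee_rot: [180.0, 18.8, -177.5]
ee_pos: [489.4, 222.7, 352.7]
ee_rot: [-180.0, -0.1, -177.6]
force: [1.0, -0.4, -2.0]
w 24 282.0 144.0 [156. 157. 161.]
w 42 282.0 145.0 [156. 157. 161.]
w 61 282.0 147.0 [156. 158. 161.]
w 90 282.0 150.0 [159. 160. 163.]
s 24 200.0 220.0 [100. 104. 110.]
s 42 199.0 216.0 [104. 108. 114.]
s 61 199.0 211.0 [ 95.  98. 104.]
s 90 197.0 204.0 [152. 165. 183.]
t 24 198.0 243.0 [103. 106. 111.]
t 42 196.0 242.0 [ 99. 102. 107.]
t 61 195.0 241.0 [108. 110. 115.]
t 90 193.0 240.0 [ 94.  99. 109.]
282 147
[[278. 142.  30.]
 [282. 152.  29.]
 [282. 134.  24.]
 [270. 158.  43.]
 [290. 156.  34.]
 [278. 162.  43.]
 [270. 140.  22.]
 [286. 142.  23.]
 [274. 150.  28.]
 [274. 132.  19.]
 [280. 180.  22.]
 [230. 162.  33.]
 [288. 176.  27.]
 [294. 148.  17.]
 [262. 148.  13.]
 [288. 188.  29.]
 [290. 132.  15.]
 [310. 174.  10.]
 [286. 162.  24.]
 [298. 158.  12.]
 [294. 138.  16.]
 [304. 148.   8.]
 [318. 130.  19.]
 [314. 160.  13.]
 [254.  90.  37.]
 [262. 156.   8.]
 [274. 174.  13.]
 [254. 142.   8.]]
[5, 5, 5, -60, -69, -70, -70, -70, -71, -71, -73, -73, -73, -74, -74, -73]
```

The tube pixels are neutral grey at all three ball heights. Now I locate the hook.

```bash
python3 - <<'E'
from h import *
np.set_printoptions(precision=1,suppress=True)
T=cam('top');S=cam('scene')
e=cv2.imread('pics/s11.png'); 
for z in(24,42,61): u,v=proj(S,[463,223,z])[0].astype(int); print('empty',e[v-1:v+2,u-1:u+2].mean((0,1)))
print('foot',tri([(T,(428,185)),(S,(422,301))]),'posttop',tri([(T,(454,165)),(S,(439,247))]),'tip',tri([(T,(441,208)),(S,(401,266))]))
# dark mask geometry around hook
t=cv2.imread('pics/top0.png'); s=cv2.imread('pics/scene0.png')
for n,I,(x0,y0,x1,y1) in(('t',t,(408,155,465,225)),('s',s,(385,235,450,330))):
    g=cv2.cvtColor(I,6)[y0:y1,x0:x1]
    print(n,x0,y0)
    for row in g[::2]: print(''.join('#' if k<45 else '+' if k<75 else '-' if k<105 else '.' for k in row))
E
```

```text
empty [112.6 118.2 128.8]
empty [102.2 107.  112.1]
empty [101.4 107.9 117.4]
foot [ 628.4 -460.5   10.1] posttop [ 623.7 -455.4  219.8] tip [ 514.3 -413.7  218.8]
t 408 155
.........................................................
.........................................................
.........................................................
.........................................................
...........................................------........
.........................................-++++---........
......................................-++++++++--........
....................................-++#+++----..........
.............-----------.........-++++++++--.............
..........------------------...-+++++++++---.............
.......--------------------++++++++--------..............
.....--------------------+++++++++....----...............
....------------------++++++++++--...-----...............
....--------------++++++++++++-----------------..........
...--------------++++++++++---------+---.------..........
...--------------+++++++-----------+----................
[... 3581 characters left out ...]
-----------------------------.......----
........................-+++---------------------+--.....--------
...........................-++++-----------------+++----------+++
..............................--++++++++++++++++---+++----.....-+
..-...................................---........................
.................................................................
.................................................................
.................................................................
.................................................................
.................................................................
.................................................................
```

```bash
cat >> h.py <<'E'
def pose(tcp,scoopyaw,pitch=0):
    "shift and rotvec in tool axes to TCP with scoop yaw and nose-down pitch"
    st=r.get_state(); Rt=rot(st['ee_rot']); G=R.from_euler('z',scoopyaw,degrees=True).as_matrix()@rot([180,-5+pitch,180])
    print((Rt.T@(np.array(tcp)-st['ee_pos'])).round(1),R.from_matrix(Rt.T@G).as_rotvec(degrees=True).round(1))
E
python3 - <<'E'
from h import *
np.set_printoptions(precision=1,suppress=True)
T=cam('top');S=cam('scene')
M=[((0,0,220),(454,164.5),(440,247.5)),((-124,0,226),(437.3,207.5),(398.7,262.7)),((0,0,6),(428,185.5),(422,301.5))]
def f(p):
    o=[]
    for m,a,b in M:
        w=R.from_euler('z',p[2],degrees=True).apply(m)+[p[0],p[1],0]; o+=list(proj(T,w)[0]-a)+list(proj(S,w)[0]-b)
    return o
q=least_squares(f,[625,-458,-21],loss='soft_l1');print(q.x,np.array(f(q.x)))
for m,a,b in M: print(tri([(T,a),(S,b)]))
print(tool([0,-600,0]),r.get_state()['ee_pos'],r.get_state()['t'])
E
```

```text
[ 626.2 -458.3  -25.7] [ 0.8 -0.3  1.  -0.7  0.6  0.2 -0.1 -1.  -1.3  0.7 -1.2  0.5]
[ 626.2 -457.1  217. ]
[ 516.1 -404.9  221.5]
[ 627.2 -460.9    9.3]
[  25.8 -599.4   -0. ] [487.8 222.8 353.4] 46.6
```

```bash
python3 jog.py '[{"ty":-30,"aperture":8},{"tx":2,"ty":-90,"aperture":8},{"tx":5,"ty":-150,"aperture":8},{"tx":7,"ty":-210,"aperture":8},{"tx":9,"ty":-270,"aperture":8}]'| sed -n '2p;3p'; python3 jog.py '[{"tx":2,"ty":-60,"drz":-6,"aperture":8},{"tx":4,"ty":-120,"drz":-12,"aperture":8},{"tx":6,"ty":-180,"drz":-20,"aperture":8},{"tx":8,"ty":-240,"drz":-28,"aperture":8},{"tx":9,"ty":-280,"drz":-36,"aperture":8}]'| sed -n '2p;3p';python3 - <<'E'
from h import *
pose([483,-366,300],64.3)
E
```

```text
ee_pos: [489.7, -48.8, 353.9]
ee_rot: [-179.9, 0.1, -177.5]
ee_pos: [492.8, -329.5, 353.5]
ee_rot: [-180.0, -0.1, -141.4]
[ 30.4 -22.3  53.6] [  1.1   4.8 -25.6]
```

```bash
python3 jog.py '[{"tx":10,"ty":-8,"tz":10,"drx":0.4,"dry":1.6,"drz":-8.6,"aperture":8},{"tx":20,"ty":-15,"tz":25,"drx":0.8,"dry":3.2,"drz":-17.2,"aperture":8},{"tx":30.4,"ty":-22.3,"tz":40,"drx":1.1,"dry":4.8,"drz":-25.6,"aperture":8},{"tx":30.4,"ty":-22.3,"tz":53.6,"drx":1.1,"dry":4.8,"drz":-25.6,"aperture":8},{"tx":30.4,"ty":-22.3,"tz":53.6,"drx":1.1,"dry":4.8,"drz":-25.6,"aperture":8}]'| sed -n '2p;3p';python3 jog.py '[{"aperture":8},{"aperture":8}]'| sed -n '2p;3p'; python3 - <<'E'
from h import *
np.set_printoptions(precision=1,suppress=True)
pose([483,-366,300],64.3)
st=r.get_state(); im,c=grab('wrist','w18'); np.save('w18.npy',np.r_[st['ee_pos'],st['ee_rot']])
h=lambda m:R.from_euler('z',-25.7,degrees=True).apply(m)+[626.2,-458.3,0]
for m in((0,0,220),(0,0,5),(-58,0,200),(-108,0,200),(-124,0,226)): print(m,proj(c,h(m))[0])
g=cv2.cvtColor(im,6)
x0,y0,x1,y1=0,60,280,420
for row in g[y0:y1:6,x0:x1:3]: print(''.join('#' if k<35 else '+' if k<60 else '-' if k<95 else '.' for k in row))
E
```

```text
ee_pos: [483.3, -362.9, 299.1]
ee_rot: [179.9, -4.9, -116.1]
ee_pos: [483.8, -363.8, 300.3]
ee_rot: [180.0, -4.9, -116.0]
[ 2.3 -0.3  0.5] [ 0.   0.1 -0.3]
(0, 0, 220) [ 69.1 203.7]
(0, 0, 5) [160.3 170.2]
(-58, 0, 200) [140.8 197.4]
(-108, 0, 200) [200.7 196.5]
(-124, 0, 226) [214.4 203.8]
...-......--.-+...............................................................--........-.....
-..........--.-.................................................................--............
........-...--.+...................................................................-.........-
--.............-+....................................................................--.......
..-..---.-...-----......................................................................-.....
-.-.......-......-........................................................................---.
--.-..--......---.+...........................................................................
--.....--......--..+..........................................................................
---.-...-...-...--.-+...........................
[... 4191 characters left out ...]
########.+#######++################
...---................################++++#######################-+++#########################
...-................-################++++++##+++##############+.-+############################
.....--..............#####+#####+#####----+++++++###########.-.###############################
.......--.............#######+++++#####----++++++#########..+#################################
..........------.....-.----+++++++###++++---++++++#####-.+####################################
..--......--------.....---+-+++++#++++++++++++++++###.+#######################################
------.......--.--......-.---+++++++++++++++++++++++##########################################
```

```bash
python3 - <<'E'
from h import *
np.set_printoptions(precision=1,suppress=True)
im=cv2.imread('pics/w18.png')
g=cv2.cvtColor(im,6); s=np.load('w18.npy'); c=cam('wrist',dict(ee_pos=s[:3],ee_rot=s[3:]))
for u in(110,130,150,170,190,200,210,215): print(u,[int(k) for k in g[184:216,u]])
h=lambda m:R.from_euler('z',-25.7,degrees=True).apply(m)+[626.2,-458.3,0]
for m in((-30,0),(-58,0),(-80,0),(-108,0)): print(m[0],[proj(c,h((m[0],y,z)))[0] for y,z in((0,204),(0,196),(4,200),(-4,200))])
E
```

```text
110 [46, 44, 43, 41, 42, 39, 39, 41, 35, 40, 35, 66, 84, 96, 104, 108, 108, 102, 97, 89, 122, 189, 191, 190, 190, 192, 192, 193, 194, 194, 188, 122]
130 [44, 39, 41, 43, 43, 133, 196, 198, 197, 176, 89, 86, 96, 103, 108, 111, 104, 99, 93, 120, 192, 193, 193, 192, 192, 193, 192, 194, 195, 195, 195, 195]
150 [107, 107, 107, 109, 106, 107, 106, 110, 88, 72, 84, 95, 104, 109, 111, 107, 102, 92, 78, 93, 108, 155, 192, 195, 196, 196, 195, 197, 196, 196, 196, 195]
170 [111, 112, 111, 111, 110, 111, 111, 109, 66, 83, 94, 102, 109, 114, 111, 100, 90, 88, 97, 111, 101, 149, 187, 195, 195, 197, 197, 198, 198, 197, 198, 198]
190 [60, 128, 114, 168, 177, 195, 189, 123, 79, 92, 101, 109, 116, 114, 107, 103, 95, 107, 161, 182, 181, 179, 177, 175, 174, 175, 177, 180, 181, 181, 183, 184]
200 [188, 188, 188, 188, 190, 189, 179, 125, 72, 81, 91, 95, 100, 100, 99, 95, 91, 109, 172, 193, 193, 193, 192, 193, 193, 194, 194, 194, 194, 194, 194, 193]
210 [192, 192, 192, 192, 191, 190, 190, 178, 132, 55, 58, 57, 59, 63, 71, 73, 76, 80, 80, 75, 73, 69, 66, 144, 184, 191, 192, 193, 193, 192, 192, 192]
215 [192, 191, 191, 191, 192, 191, 190, 189, 189, 189, 170, 115, 73, 66, 62, 65, 65, 69, 68, 66, 64, 64, 127, 177, 188, 188, 189, 190, 190, 189, 190, 191]
-30 [array([108.7, 198.9]), array([113.3, 196.9]), array([111.5, 202.7]), array([110.5, 193.1])]
-58 [array([138.8, 198.4]), array([142.8, 196.4]), array([141.3, 202.3]), array([140.4, 192.4])]
-80 [array([164.4, 198. ]), array([167.9, 195.9]), array([166.6, 202. ]), array([165.8, 191.8])]
-108 [array([199.4, 197.5]), array([201.9, 195.5]), array([201. , 201.7]), array([200.4, 191.3])]
```

The prong appears at rows 192–202, matching the model to about 1 px. I lower outside the tip and thread the handle over the prong.

```bash
python3 - <<'E'
from h import *
pose([483.1,-366,244.4],64.3)
E
python3 jog.py '[{"tx":2,"ty":-0.3,"tz":15,"aperture":8},{"tx":2,"ty":-0.3,"tz":35,"aperture":8},{"tx":-0.5,"ty":-0.3,"tz":50,"aperture":8},{"tx":-2.6,"ty":-0.3,"tz":56,"aperture":8},{"tx":-2.6,"ty":-0.3,"tz":56,"aperture":8}]'| sed -n '2p;3p';python3 - <<'E'
from h import *
pose([483.1,-366,244.4],64.3)
pose([583.1,-414.1,244.4],64.3)
E
```

```text
[-2.5 -0.4 55.7] [ 0.   0.1 -0.3]
ee_pos: [482.8, -365.7, 243.2]
ee_rot: [179.9, -4.9, -115.9]
[ 0.2 -0.4 -1.2] [ 0.1  0.1 -0.2]
[  -0.2 -111.3   -1.4] [ 0.1  0.1 -0.2]
```

```bash
python3 jog.py '[{"ty":-8,"tz":-1,"aperture":8},{"ty":-20,"tz":-1,"aperture":8},{"ty":-32,"tz":-1,"aperture":8},{"ty":-44,"tz":-1,"aperture":8},{"ty":-56,"tz":-1,"aperture":8}]'| sed -n '2p;4p'; python3 jog.py '[{"ty":-12,"aperture":8},{"ty":-24,"aperture":8},{"ty":-36,"aperture":8},{"ty":-48,"aperture":8},{"ty":-55,"aperture":8}]'| sed -n '2p;4p'; python3 jog.py '[{"tz":4,"aperture":8},{"tz":10,"aperture":8},{"tz":17,"aperture":8},{"tz":23,"aperture":8},{"tz":26,"aperture":8}]'| sed -n '2p;3p;4p';python3 - <<'E'
from h import *
pose([583.1,-414.1,212.4],64.3)
E
```

```text
ee_pos: [534.1, -390.8, 244.2]
force: [-1.0, 0.9, -2.3]
ee_pos: [583.4, -414.8, 243.9]
force: [-0.3, -0.1, -2.6]
ee_pos: [581.4, -416.3, 217.9]
ee_rot: [179.9, -4.9, -115.9]
force: [-0.1, 0.2, -1.5]
[-3.2 -0.6  5.3] [ 0.1  0.1 -0.2]
```

```bash
python3 jog.py '[{"tx":-2.7,"tz":2,"aperture":8},{"tx":-2.7,"tz":4,"aperture":8},{"tx":-2.7,"tz":4,"aperture":8}]'| sed -n '2p;4p'; python3 jog.py '[{"tz":0.7,"aperture":8},{"tz":1.3,"aperture":8},{"tz":1.3,"aperture":8}]'| sed -n '2p;4p'; python3 jog.py '[{"tz":0.6,"aperture":8},{"tz":1,"aperture":8},{"tz":1,"aperture":8}]'| sed -n '2p;4p'
```

```text
ee_pos: [582.7, -414.2, 214.1]
force: [0.4, 1.0, -1.1]
ee_pos: [582.6, -414.4, 212.9]
force: [-0.1, -0.2, -1.1]
ee_pos: [582.7, -414.5, 212.5]
force: [-0.4, 1.1, 3.6]
```

Contact at the predicted height: the bar rests on the prong. Release and withdraw.

```bash
python3 jog.py '[{"aperture":15.5},{"aperture":18},{"aperture":22},{"aperture":28},{"aperture":34}]' 20 | sed -n '2p;4p;5p'; python3 jog.py '[{"aperture":36},{"tz":-8,"aperture":36},{"tz":-20,"aperture":36},{"tz":-40,"aperture":36},{"tz":-60,"aperture":36}]'| sed -n '2p;4p;5p'; python3 jog.py '[{"tz":-40,"aperture":36},{"tz":-80,"aperture":36},{"ty":40,"tz":-110,"aperture":36},{"ty":90,"tz":-110,"aperture":36},{"ty":150,"tz":-110,"aperture":36}]'| sed -n '1p;2p;4p'; python3 jog.py '[{"aperture":36},{"aperture":36},{"aperture":36}]' | sed -n 2p
python3 - <<'E'
from h import *
np.set_printoptions(precision=1,suppress=True)
s1,S=grab('scene','s19'); t1,T=grab('top','t19'); im,c=grab('wrist','w19')
a=R.from_euler('z',64.3,degrees=True); o=np.array([583.1,-414.1,212.4])-a.apply((29.1,0,83.4))
for m in((8,0,99),(-29,0,99),(49,0,99),(-46,0,1),(-38,0,3),(2,0,5),(32,8,22)):
    w=o+a.apply(m); 
    for n,I,cc in(('s',s1,S),('t',t1,T),('w',im,c)):
        u,v=proj(cc,w)[0]; print(m,n,u.round(),v.round(), I[int(v),int(u)] if 0<=u<560 and 0<=v<420 else None,end=' | ')
    print()
E
```

```text
ee_pos: [582.6, -414.5, 211.8]
force: [-0.1, -0.1, 0.1]
width: 33.9
ee_pos: [585.0, -409.8, 273.4]
force: [0.1, -0.0, 0.0]
width: 36.1
t: 54.28
ee_pos: [453.3, -335.3, 382.2]
force: [-0.2, -0.5, 0.0]
ee_pos: [455.3, -336.6, 381.6]
(8, 0, 99) s 422.0 252.0 [52 55 63] | (8, 0, 99) t 448.0 184.0 [65 71 76] | (8, 0, 99) w 127.0 175.0 [52 53 53] | 
(-29, 0, 99) s 433.0 263.0 [51 54 61] | (-29, 0, 99) t 462.0 190.0 [169 186 196] | (-29, 0, 99) w 125.0 136.0 [40 53 47] | 
(49, 0, 99) s 411.0 241.0 [164 167 181] | (49, 0, 99) t 432.0 177.0 [75 78 80] | (49, 0, 99) w 131.0 216.0 [137 173 200] | 
(-46, 0, 1) s 427.0 295.0 [208 210 211] | (-46, 0, 1) t 453.0 202.0 [189 207 207] | (-46, 0, 1) w 160.0 121.0 [141 178 205] | 
(-38, 0, 3) s 425.0 292.0 [233 234 235] | (-38, 0, 3) t 450.0 200.0 [183 202 206] | (-38, 0, 3) w 160.0 127.0 [202 203 206] | 
(2, 0, 5) s 415.0 280.0 [160 161 165] | (2, 0, 5) t 437.0 194.0 [79 87 92] | (2, 0, 5) w 161.0 160.0 [140 140 143] | 
(32, 8, 22) s 406.0 268.0 [120 121 125] | (32, 8, 22) t 427.0 190.0 [160 158 160] | (32, 8, 22) w 163.0 186.0 [87 88 91] |
```

The scoop hangs where predicted. Last, I fly over the vial and bin to check the counts numerically.

```bash
python3 - <<'E'
from h import *
print(tool([5,556,-60]))
E
python3 jog.py '[{"tx":-30,"ty":15,"aperture":36},{"tx":-85,"ty":42,"aperture":36},{"tx":-140,"ty":69,"aperture":36},{"tx":-195,"ty":96,"aperture":36},{"tx":-250,"ty":122,"aperture":36}]'| sed -n '2p'; python3 jog.py '[{"tx":-55,"ty":27,"aperture":36},{"tx":-110,"ty":54,"aperture":36},{"tx":-165,"ty":81,"tz":20,"aperture":36},{"tx":-220,"ty":106,"tz":50,"aperture":36},{"tx":-240,"ty":116,"tz":70,"aperture":36}]'| sed -n '2p';python3 jog.py '[{"aperture":36},{"aperture":36},{"aperture":36}]' | sed -n 2,3p
python3 - <<'E'
from h import *
np.set_printoptions(precision=1,suppress=True)
im,c=grab('wrist','w20'); g=cv2.cvtColor(im,6)
for z in(14,24,42,61,107): print(z,proj(c,[462,222,z])[0])
u,v=proj(c,[462,222,85])[0].astype(int); x0=max(0,u-60); y0=max(0,v-60)
for row in g[y0:v+66:3,x0:u+60:2]: print(''.join(' .:-=+*#%@'[min(9,int(k)//26)] for k in row))
print(x0,y0)
hc=cv2.HoughCircles(g,cv2.HOUGH_GRADIENT,1,8,param1=80,param2=16,minRadius=8,maxRadius=20)
hsv=cv2.cvtColor(im,cv2.COLOR_BGR2HSV)
for q in (hc[0] if hc is not None else []):
    if hsv[int(q[1]),int(q[0]),1]<40: print(q,onz(c,q[:2],26)[:2],onz(c,q[:2],61)[:2])
E
```

```text
[-505.6  238.4   17.2]
ee_pos: [453.8, -56.8, 359.9]
ee_pos: [451.0, 204.7, 268.3]
ee_pos: [451.7, 201.1, 270.9]
ee_rot: [180.0, -4.9, -116.0]
14 [281.8 208.3]
24 [281.8 210.2]
42 [281.8 213.9]
61 [281.8 218.2]
107 [281.8 230.6]
##############*=========++==================================
##########***===============================================
##########*===============--::::--==========================
***#####+===========+=-::----------:::======================
*****#*=============:-------:----------:-===================
##****============:----:============-:---:==================
###*+============:----+================-----================
*+==============:---===+====------=======----===============
===============----=====--==========-=====----==============
==============----====-===============-====---===========+**
==============---====-======================---=======*##***
=+===========---:===-=======================:--====*####****
=============---========****#####****=======:---=+*######***
=============--:=====+##*+*#######*++##*+===:---=**######***
=============--:-
[... 2451 characters left out ...]
26.8 338.2] [244.8 319.8]
[237.5  42.5  17.2] [419.8  17.3] [419.9  28.5]
[487.5 196.5  12.5] [198.  328.6] [218.6 311.1]
[479.5 178.5  10.3] [203.1 298.9] [223.2 284.1]
[280.5 212.5  14.9] [464.4 223.4] [460.4 215.6]
[ 93.5 337.5  11.6] [831.9 279.2] [794.2 266.3]
[455.5 183.5  11.4] [241.8 288.9] [258.3 275. ]
[483.5 348.5  12.7] [257.3 593.6] [272.4 551.7]
[478.5 187.5  11.6] [208.7 309.9] [228.3 294.1]
[468.5 204.5   9.4] [231.6 325. ] [249.1 307.8]
[247.5  38.5   9.1] [407.2  18.3] [408.5  29.4]
[ 4.5 22.5 11.6] [ 722.5 -246.1] [ 694.8 -210.7]
[467.5 262.5  11.5] [256.4 407.5] [271.6 382.7]
[437.5 226.5   9.1] [286.1 331.9] [298.6 314.1]
[ 55.5 376.5  10.3] [1007.1  328.9] [953.2 311.4]
```

```bash
python3 - <<'E'
from h import *
im=cv2.imread('pics/w20.png'); h=cv2.cvtColor(im,cv2.COLOR_BGR2HSV)
print([(v,int(h[v,281,1]),int(h[v,281,2])) for v in range(192,246,2)])
print([(u,int(h[220,u,1]),int(h[220,u,2])) for u in range(262,302,2)])
for n,z in(('top',0),('scene',0)):
    a=cv2.imread(f'pics/{n}0.png'); b=cv2.imread('pics/t19.png' if n=='top' else 'pics/s19.png'); c=cam(n)
    d=cv2.absdiff(a,b).max(2); m=(cv2.medianBlur(d,3)>45).astype(np.uint8)
    k,l,s,ce=cv2.connectedComponentsWithStats(m)
    for i in range(1,k):
        if s[i,4]>8: print(n,s[i,:5],onz(c,ce[i],10)[:2].round())
print(r.get_state()['t'])
E
```

```text
[(192, 195, 183), (194, 191, 183), (196, 127, 149), (198, 27, 158), (200, 6, 199), (202, 1, 183), (204, 8, 157), (206, 11, 142), (208, 7, 148), (210, 12, 151), (212, 4, 133), (214, 8, 100), (216, 10, 106), (218, 11, 119), (220, 6, 126), (222, 8, 132), (224, 8, 131), (226, 6, 126), (228, 6, 120), (230, 15, 105), (232, 14, 88), (234, 21, 98), (236, 14, 131), (238, 8, 156), (240, 31, 191), (242, 31, 191), (244, 30, 190)]
[(262, 62, 174), (264, 62, 174), (266, 62, 174), (268, 63, 173), (270, 83, 110), (272, 9, 109), (274, 6, 121), (276, 6, 128), (278, 6, 130), (280, 4, 128), (282, 8, 122), (284, 7, 114), (286, 12, 105), (288, 42, 97), (290, 90, 127), (292, 97, 126), (294, 78, 131), (296, 62, 173), (298, 62, 172), (300, 61, 171)]
top [  131    95   429   325 50108] [ 306. -280.]
top [260 174  11  38 328] [606.  29.]
top [539 175   6   2  12] [ 653. -804.]
top [449 185   8   5  26] [ 623. -533.]
top [426 189   4   4  12] [ 611. -458.]
top [152 208   5   5  15] [564. 359.]
top [349 224  10  11  59] [ 501. -234.]
top [346 231   5   6  19] [ 485. -215.]
top [190 233  22  20 281] [463. 214.]
t
[... 2603 characters left out ...]
156] [690. 109.]
scene [ 71 199   7   5  19] [268. 633.]
scene [262 205  23  26 159] [629.  57.]
scene [192 215  15  15 136] [461. 229.]
scene [ 61 227  27  15 119] [181. 492.]
scene [403 243  30  27 318] [ 772. -378.]
scene [105 244   5   7  28] [211. 363.]
scene [241 244   9   8  37] [474.  40.]
scene [  70  246   67   63 2129] [121. 276.]
scene [  127   253   249   102 10417] [ 296. -108.]
scene [403 266  30  31 375] [ 686. -422.]
scene [   0  271  101  149 7138] [-124.  165.]
scene [396 299   8  10  53] [ 582. -418.]
scene [404 311  16  15 110] [ 559. -463.]
scene [152 330  19  55 686] [ 72. -52.]
scene [  71  348   62   43 1638] [-25.  30.]
scene [ 90 387  62  24 603] [-42. -68.]
56.475
```

```bash
python3 -c "
from bench import r
print(r.finish_job())"
```

```text
the job is handed in; nothing more can be done
None
```

The job is handed in, with no verdict returned: both rest balls are back in the bin, the vial stands upright in the green ring holding three balls (inferred from the weight lost on tipping and a close camera check), the other three balls are in the bin, the scoop hangs by its handle on the hook, and the arm never went near the tape roll or glue pot.

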